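# Spot-drill the glass bars and hang them up

## Robot

A 6-joint arm with a two-finger parallel gripper is mounted at the origin on the work surface. World frame = base frame: x ahead of the robot, y to its left, z up, the work surface at z = 0. Lengths are in m, angles in rad, forces in N, time in s.
With the tool pointing down it reaches from about 0.35 to 0.975 m from the base axis. Payload 4.9 kg.
Tool frame: the origin (TCP) lies at the very end of the fingers, on their centre line; the grasp point (between the pads) lies 19 mm behind it; z points along the fingers, y is the line along which they close (so a half turn about z gives the same grasp; the last joint's range is limited). The gripper opens to 85 mm and grips with 20 to 120 N. Pads are 22 mm wide; open, the fingers measure 114 mm over their backs; the gripper's body (76 mm by 85 mm) begins 54 mm behind the grasp point. The pads swing forward as they close: fully open they stand 13 mm farther back than shut.
Start: joints at [-1.294, 0.053, 1.613, -0, 1.476, -0.119], TCP at [0.241, -0.577, 0.192] pointing down, gripper open.
Joint ranges: [-3.01, 3.01], [-1.01, 2.22], [0.06, 2.58], [-1.02, 4.17], [0.09, 2.62], [-3.14, 3.14]. Speed limits (rad/s): [2.57, 2.57, 3.14, 3.14, 3.14, 3.14].

## Interface

Orientations are given as a unit quaternion [w, x, y, z].
In Python, from plant import manip gives the robot as it stands.
- The arm moves only by the tool send_rows, never from a script. Its argument "increments" is a list of rows, each an object of numbers: "claw": the closure, from -1 (fully open) to 1 (shut); "dx", "dy", "dz": the shift along the tool's x, y, z in units of 0.5 m (1.0 is 0.5 m); "yaw": the turn about the tool's z in units of 1.5 rad (1.0 is 1.5 rad). A call has 1 to 20 rows; each row is the pose to reach, as a shift and turn from the pose commanded when the call began, along the tool's axes at that moment; what a row does not reach only later rows make up. A row lasts 1/8 s, in which the tool goes at most 62.5 mm and 10.7 degrees, less where a joint would pass 70% of its speed; a pose out of reach is approached as far as the arm can. A call with a number of a shift or a turn outside -1 to 1 is refused whole. A call with a gripper value outside its range is refused whole. The fingers move at their own pace and stop on an object; the grip force is fixed at half the most. Time passes only in rows, so rows that repeat a pose let the fingers close. It gives the time, the measured TCP pose, the force, the opening and the grip force at its end, in the units of the state.
- manip.state(): the state, without advancing time (a new reading comes with each control period).
- manip.grab_frame(name): name is "side" or "top" or "wrist"; returns the picture (420x560x3 uint8, red, green, blue); there is no depth.
- manip.camera_params(name): a dict with "camera_matrix" (3x3 intrinsics, pixels), "extrinsics" (4x4, takes a point from world to camera coordinates); the wrist camera has in their place "tool_from_camera" (4x4, takes a point from camera to tool coordinates, whose origin is the TCP and whose axes are the flange's). Camera axes: x right, y down, z forward; pixel columns grow to the right and rows downward; lengths in m; the calibration is good to about 2 mm. The wrist camera is an equidistant fisheye: a pixel r from the principal point sees the ray r / f radians off the axis. A picture is of the moment at which its call begins: read the wrist's pose just before it. camera_params takes no time and is no camera call.
- manip.job_done(): hands the job in; it is judged then, once.
The state is a dict: "time": time; "joint_pos": joint angles; "joint_vel": joint speeds; "joint_efforts": joint torques, N m; "tool_pos": TCP position; "tool_rot": TCP orientation; "contact_force": force on the tool from outside, world axes, zero at the start; "ft_torque": the same for the moment, N m; "gripper_width": opening from 0.0 (shut) to 1.0 (fully open); "grasp_force": force on a finger pad.
Only numpy, scipy, OpenCV 4.12 (cv2) and the standard library are available. Lean on these libraries where they do the work, as an engineer would, in place of code of your own. Each camera call takes 0.05 s, during which the arm holds its last target. There are 200 camera calls.

## Task

Drill the marked glass bars that are on the bench, in the order yellow, green, blue (any of them may be missing): lay each carrier on the drill bed, slide it until the bit's tip is right over the black dot, let go of it and press the green start button fully down for a moment while it lies there. Hang every carrier by the eye in its fin on the rack's rod, so that in the end all of them hang there at rest; do not bump the drill bit, and leave the jar, pliers and tumbler where they are.

Things in the scene. Friction and masses are not known exactly. Their poses are not given: they have to be found in the camera images.
- carrier_yellow: loose carrier, 0.45 kg, may be absent. Aluminium foot: x -55 to 120 mm, 50 mm wide, 5 thick; yellow glass bar on its +x end, x 35 to 118, top at z 10; dark steel block on its -x end, top at z 26. Upright fin at the origin: 60 mm along x, 8 thick along y, yellow band on top at z 120; grip it across its thickness, above the eye. Origin: underside of the foot, below the fin, the balance point; z up
- yellow_mark (a point): black dot 10 mm across in a white ring on the glass of carrier_yellow, the spot to drill: 95 mm along +x and 8 mm along +y of the carrier's origin, 10 mm above its underside
- yellow_eye (a point): centre of the square eye through the fin of carrier_yellow, 60 mm above its underside: 30 x 30 mm (z 45 to 75 mm), open along the carrier's y, upper corners cut off so that it centres itself on a rod; axes as the carrier's
- carrier_green: loose carrier, 0.45 kg, may be absent. Aluminium foot: x -55 to 120 mm, 50 mm wide, 5 thick; green glass bar on its +x end, x 35 to 118, top at z 10; dark steel block on its -x end, top at z 26. Upright fin at the origin: 60 mm along x, 8 thick along y, green band on top at z 120; grip it across its thickness, above the eye. Origin: underside of the foot, below the fin, the balance point; z up
- green_mark (a point): black dot 10 mm across in a white ring on the glass of carrier_green, the spot to drill: 92 mm along +x and 8 mm along -y of the carrier's origin, 10 mm above its underside
- green_eye (a point): centre of the square eye through the fin of carrier_green, 60 mm above its underside: 30 x 30 mm (z 45 to 75 mm), open along the carrier's y, upper corners cut off so that it centres itself on a rod; axes as the carrier's
- carrier_blue: loose carrier, 0.45 kg, may be absent. Aluminium foot: x -55 to 120 mm, 50 mm wide, 5 thick; blue glass bar on its +x end, x 35 to 118, top at z 10; dark steel block on its -x end, top at z 26. Upright fin at the origin: 60 mm along x, 8 thick along y, blue band on top at z 120; grip it across its thickness, above the eye. Origin: underside of the foot, below the fin, the balance point; z up
- blue_mark (a point): black dot 10 mm across in a white ring on the glass of carrier_blue, the spot to drill: 98 mm along +x and 0 mm along y of the carrier's origin, 10 mm above its underside
- blue_eye (a point): centre of the square eye through the fin of carrier_blue, 60 mm above its underside: 30 x 30 mm (z 45 to 75 mm), open along the carrier's y, upper corners cut off so that it centres itself on a rod; axes as the carrier's
- drill: fixed glass drill. Flat bed, black rubber top at z 25 mm, x -190 to 60, y -100 to 100 mm, with a 12 mm high back fence at x 40 to 48. Origin on the bench straight below the bit; x points to the back. Blue spindle (38 mm across, z 125 to 295) over the origin, steel column (28 mm across, 300 mm high) at x 50, y 90 mm, arm between them at z 205 to 275
- bit: fixed brass drill bit, 5 mm thick and 48 mm long, below a 24 mm chuck. Origin: its lower tip, 46 mm above the bench, so 11 mm above the glass of a carrier lying on the bed
- start (a joint): green start button of the drill, pressed straight down: 0 = up, 0.006 m = fully down (about 4 N); it springs back
- start_top (a point): centre of the top face of the green button (34 mm across) on an ear of the drill's bed, at x -100, y -150 mm of the drill, 44 mm above the bench when up
- rack: fixed hanging rack. Wooden post (30 x 20 mm, 240 mm high, y -20 to 0) on a dark steel foot; from it one steel rod 10 mm thick runs level along +y from y 0 to y 280 mm, its axis at x 0, z 210 mm; the +y end is open and has a red end stop 18 mm across, 8 mm long. Origin: on the bench below the root of the rod
- rod_tip (a point): centre of the red open end of the rack's rod
- jar: bystander: jar of amber glass grit with white lid, 64 mm across, 90 mm high; origin centre of its underside
- pliers: bystander: red-handled pliers, 170 mm long, lying flat; origin in the middle
- tumbler: bystander: green glass tumbler, 68 mm across, 100 mm high; origin centre of its underside
There are look-alikes about, which are no part of the job. What is shaped like the carrier_blue but pink is not meant.

How it is judged:
On the way, in this order (a step that is already met when the one before it is completed fails the run):
1. the yellow carrier lies released on the drill bed, its dot under the bit's tip within 5 mm, while the start button is pressed more than 4 mm (horizontal distance between yellow_mark and bit below 0.005 m and z of carrier_yellow in the frame of drill below 0.027 m and angle between carrier_yellow's own z axis and vertical below 0.1 rad and contact force between the fingers and carrier_yellow below 0.5 N and z of carrier_yellow in the frame of start_top above -0.015 m), for 0.1 s.
2. the green carrier lies released on the drill bed, its dot under the bit's tip within 5 mm, while the start button is pressed more than 4 mm (horizontal distance between green_mark and bit below 0.005 m and z of carrier_green in the frame of drill below 0.027 m and angle between carrier_green's own z axis and vertical below 0.1 rad and contact force between the fingers and carrier_green below 0.5 N and z of carrier_green in the frame of start_top above -0.015 m), for 0.1 s.
3. the blue carrier lies released on the drill bed, its dot under the bit's tip within 5 mm, while the start button is pressed more than 4 mm (horizontal distance between blue_mark and bit below 0.005 m and z of carrier_blue in the frame of drill below 0.027 m and angle between carrier_blue's own z axis and vertical below 0.1 rad and contact force between the fingers and carrier_blue below 0.5 N and z of carrier_blue in the frame of start_top above -0.015 m), for 0.1 s.
At the end, for the whole second after the job is handed in: every carrier present hangs at rest (under 60 mm/s) by its eye on the rack's rod: eye centre within 14 mm of the rod sideways and 4 to 18 mm below its axis, between 12 and 268 mm from the root of the rod (x of yellow_eye in the frame of rack between -0.014 and 0.014 m and z of yellow_eye in the frame of rack between 0.192 and 0.206 m and y of yellow_eye in the frame of rack between 0.012 and 0.268 m and linear speed of each of carrier_yellow, carrier_green, carrier_blue below 0.06 m/s and x of green_eye in the frame of rack between -0.014 and 0.014 m and z of green_eye in the frame of rack between 0.192 and 0.206 m and y of green_eye in the frame of rack between 0.012 and 0.268 m and x of blue_eye in the frame of rack between -0.014 and 0.014 m and z of blue_eye in the frame of rack between 0.192 and 0.206 m and y of blue_eye in the frame of rack between 0.012 and 0.268 m); the robot touches nothing.
It fails at once if the drill bit is bumped with more than 6 N (contact force between bit and anything else above 6 N).
It fails at once if the jar is moved more than 40 mm (distance of jar from where it was at the start of the episode above 0.04 m).
It fails at once if the pliers is moved more than 40 mm (distance of pliers from where it was at the start of the episode above 0.04 m).
It fails at once if the tumbler is moved more than 40 mm (distance of tumbler from where it was at the start of the episode above 0.04 m).
Of carrier_yellow, carrier_green, carrier_blue only 2 to 3 are there at a start; the rules pass over those that are not, and their reading is None.
At some moment in a run one of carrier_yellow, carrier_green, carrier_blue may be knocked a few centimetres aside while the robot is not near it.
It also fails if it takes over 210 s, if anything falls off the work surface, if the arm or the gripper's body presses on something with over 40 N, if the wrist force passes 120 N, or if a joint passes its speed limit or range.

## Working session

There is one attempt and no reset: what is moved stays moved. The work goes in short steps, Python scripts to look and compute and a tool call to move; the robot and the scene stay as the last step left them, time stands still between calls to the robot, and variables do not carry over. Pictures are saved under pics/ and viewed, at most 14 in all, crops included, and the job is handed in when it is done.

Besides the shell and the picture viewer there is one more tool, called as name(argument=value, ...), one argument or row to a line, values as JSON. send_rows: Moves the arm, as the interface text tells. Shifts and turns lie within -1 to 1; 1 stands for 0.5 m of shift or 1.5 rad of turn. Its arguments: {"type":"object","properties":{"increments":{"type":"array","items":{"type":"object","properties":{"claw":{"type":"number"},"dx":{"type":"number"},"dy":{"type":"number"},"dz":{"type":"number"},"yaw":{"type":"number"}}}}},"required":["increments"]}

```bash
ls; mkdir -p pics
python3 - <<'E'
from plant import manip
import cv2,numpy as np
np.set_printoptions(precision=4,suppress=True)
print(manip.state())
for n in("top","side","wrist"):
    im=manip.grab_frame(n);cv2.imwrite(f"pics/{n}0.png",im[:,:,::-1]);print(n,manip.camera_params(n))
E
```

```text
pics
{'time': 0.0, 'joint_pos': array([-1.294 ,  0.0533,  1.6143,  0.    ,  1.476 , -0.119 ]), 'joint_vel': array([ 0.0016, -0.0023,  0.0001, -0.0004, -0.    ,  0.0003]), 'joint_efforts': array([  0.0015, -39.3678, -37.0172,  -0.0001,   0.007 ,  -0.    ]), 'tool_pos': array([ 0.2408, -0.576 ,  0.1911]), 'tool_rot': array([-0.001 ,  0.9805,  0.1966, -0.0001]), 'contact_force': array([-0.6095,  0.1959,  0.3873]), 'ft_torque': array([-0.0185,  0.0176,  0.0567]), 'grasp_force': 0.0, 'gripper_width': 1.00212238053746}
top {'camera_matrix': array([[495.7997,   0.    , 276.9388],
       [  0.    , 495.7997, 215.8379],
       [  0.    ,   0.    ,   1.    ]]), 'extrinsics': array([[ 0.0236, -0.9997,  0.0047, -0.0479],
       [-0.9909, -0.0241, -0.1326,  0.5223],
       [ 0.1326, -0.0016, -0.9912,  1.3505],
       [ 0.    ,  0.    ,  0.    ,  1.    ]])}
side {'camera_matrix': array([[540.4404,   0.    , 276.142 ],
       [  0.    , 540.4404, 213.9871],
       [  0.    ,   0.    ,   1.    ]]), 'extrinsics': array([[-0.6737, -0.739 , -0.002 ,  0.3359],
       [-0.5252,  0.4807, -0.7022,  0.35  ],
       [ 0.5199, -0.472 , -0.712 ,  1.4038],
       [ 0.    ,  0.    ,  0.    ,  1.    ]])}
wrist {'camera_matrix': array([[325.1923,   0.    , 279.7069],
       [  0.    , 325.1923, 208.842 ],
       [  0.    ,   0.    ,   1.    ]]), 'tool_from_camera': array([[-0.0005, -0.9557, -0.2942,  0.0761],
       [ 1.    , -0.0005,  0.0002,  0.    ],
       [-0.0004, -0.2942,  0.9557, -0.1816],
       [ 0.    ,  0.    ,  0.    ,  1.    ]])}
```

View pics/top0.png

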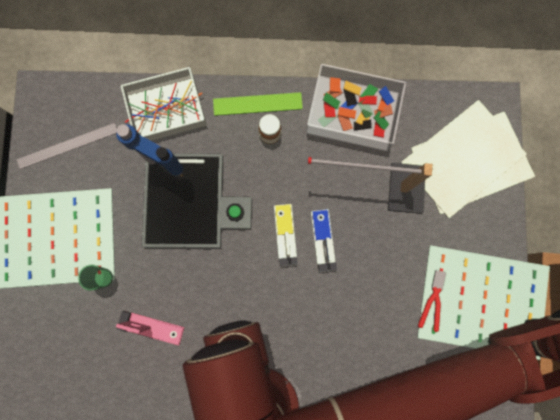

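View pics/side0.png

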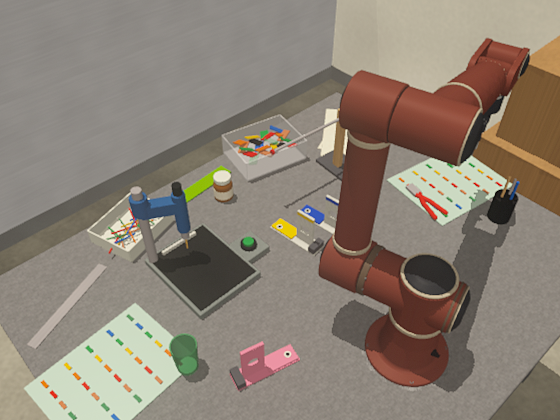

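Top view: yellow carrier at about (285,235), blue at (322,240), button (235,212), bed (183,200), rod from (310,160) to (427,170), pink look-alike (150,328), jar (270,127), tumbler (95,277) and pliers (435,300). The green strip at (257,104) has no fin, so it is not a carrier. I'll enlarge both views of the carriers.

Run:
```python
import cv2,numpy as np
a=cv2.imread("pics/top0.png")[140:290,220:420];b=cv2.imread("pics/side0.png")[180:280,240:373]
a=cv2.resize(a,(800,600)[:2] and (780,585),interpolation=cv2.INTER_CUBIC)
cv2.imwrite("pics/c1.png",a)
b=cv2.resize(b,(780,585),interpolation=cv2.INTER_CUBIC);cv2.imwrite("pics/c2.png",np.hstack([cv2.resize(a,(400,300)),cv2.resize(b,(400,300))]))
```

```text
(no output)
```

View pics/c2.png

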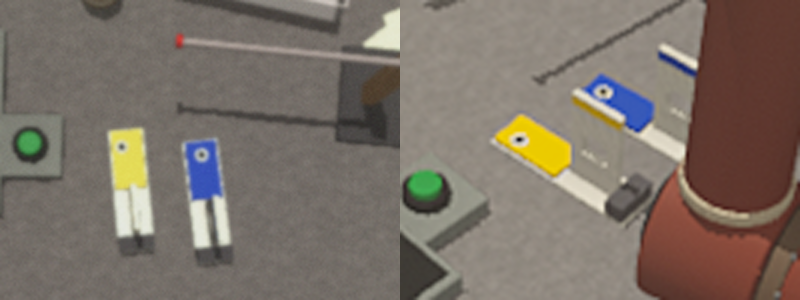

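Yellow (c1 crop left) and blue (right) stand upright with the glass pointing to world +x and clear fins. No green carrier is visible yet, but the arm hides part of the bench. Next are the helpers and a coarse measurement.

```bash
cat > h.py <<'E'
import cv2,numpy as np
from scipy.spatial.transform import Rotation as R
from plant import manip
np.set_printoptions(precision=4,suppress=True)
def toolT(s):
    T=np.eye(4);w,x,y,z=s["tool_rot"];T[:3,:3]=R.from_quat([x,y,z,w]).as_matrix();T[:3,3]=s["tool_pos"];return T
def grab(n,name=None):
    """image (BGR) and world_from_camera, K"""
    s=manip.state();im=manip.grab_frame(n)[:,:,::-1].copy();p=manip.camera_params(n)
    W=toolT(s)@p["tool_from_camera"] if n=="wrist" else np.linalg.inv(p["extrinsics"])
    if name: cv2.imwrite(f"pics/{name}.png",im); np.savez(f"pics/{name}.npz",W=W,K=p["camera_matrix"],n=n)
    return im,(W,p["camera_matrix"],n)
def load(name):
    d=np.load(f"pics/{name}.npz");return cv2.imread(f"pics/{name}.png"),(d["W"],d["K"],str(d["n"]))
def ray(c,uv):
    W,K,n=c;q=(np.array(uv,float)-K[:2,2])/K[0,0]
    if n=="wrist":
        t=np.linalg.norm(q);d=np.r_[q/t*np.sin(t) if t>0 else q,np.cos(t)]
    else: d=np.r_[q,1]
    return W[:3,3],W[:3,:3]@d
def at(c,uv,z):
    o,d=ray(c,uv);return o+d*(z-o[2])/d[2]
def proj(c,P):
    W,K,n=c;p=W[:3,:3].T@(np.array(P,float)-W[:3,3])
    if n=="wrist":
        r=np.hypot(*p[:2]);t=np.arctan2(r,p[2]);return K[:2,2]+K[0,0]*t*p[:2]/r
    return K[:2,2]+K[0,0]*p[:2]/p[2]
def blobs(im,lo,hi,amin=15):
    m=cv2.inRange(cv2.cvtColor(im,cv2.COLOR_BGR2HSV),lo,hi)
    n,l,st,ce=cv2.connectedComponentsWithStats(m)
    return [(ce[i],st[i,4],np.argwhere(l==i)[:,::-1]) for i in range(1,n) if st[i,4]>=amin]
def psi(s): T=toolT(s);return np.arctan2(T[1,0],T[0,0])
def go(xyz,ps):
    """dx,dy,dz,yaw units to world xyz, yaw psi from the present pose"""
    s=manip.state();T=toolT(s);d=T[:3,:3].T@(np.array(xyz)-T[:3,3])/0.5
    y=-((ps-psi(s)+np.pi)%(2*np.pi)-np.pi)/1.5
    print("go",d.round(4),"yaw",round(y,4),"pos",T[:3,3],"psi",round(psi(s),4),"t",s["time"])
E
python3 - <<'E'
from h import *
im=cv2.imread("pics/top0.png")
p=manip.camera_params("top");c=(np.linalg.inv(p["extrinsics"]),p["camera_matrix"],"top")
for nm,lo,hi,z in [("yellow",(22,120,120),(35,255,255),.01),("blue",(112,140,90),(125,255,255),.01),("green",(50,120,60),(75,255,255),.044),("red",(0,150,120),(6,255,255),.21)]:
    for ce,a,px in blobs(im,lo,hi):
        r=cv2.minAreaRect(px.astype(np.float32))
        print(nm,ce,a,at(c,ce,z)[:2],np.array([at(c,q,z)[:2] for q in cv2.boxPoints(r)]).round(3).tolist() if a>80 else "")
# bed corners approx, z .025
for uv in [(147,157),(222,155),(221,247),(145,247)]: print("bed",at(c,uv,.025))
print("post",at(c,(427,169),.24),"tip",at(c,(310,160),.21))
E
```

```text
yellow [284.1517 219.559 ] 356 [ 0.5165 -0.0561] [[0.555, -0.03], [0.56, -0.071], [0.481, -0.08], [0.476, -0.039]]
yellow [ 74.9444 228.8333] 18 [0.4757 0.5351] 
yellow [465.4    262.1333] 15 [ 0.4081 -0.5688] 
yellow [486.6    279.8667] 15 [ 0.3599 -0.627 ] 
yellow [508.0556 298.1111] 18 [ 0.3108 -0.6853] 
blue [321.4238 225.8344] 302 [ 0.5011 -0.1623] [[0.54, -0.138], [0.546, -0.175], [0.469, -0.186], [0.463, -0.149]]
green [369.8025  90.4568] 81 [ 0.8922 -0.2937] [[0.879, -0.272], [0.911, -0.295], [0.898, -0.313], [0.866, -0.29]]
green [330.8351 100.3608] 97 [ 0.8597 -0.1819] [[0.864, -0.158], [0.881, -0.17], [0.854, -0.205], [0.838, -0.194]]
green [380.6386 120.8434] 83 [ 0.8025 -0.3245] [[0.815, -0.304], [0.827, -0.319], [0.793, -0.344], [0.781, -0.329]]
green [234.2991 211.1121] 107 [0.5325 0.0834] [[0.531, 0.105], [0.554, 0.084], [0.533, 0.062], [0.51, 0.083]]
red [368.3091  99.6545] 110 [ 0.8007 -0.2582] [[0.81, -0.237], [0.811, -0.275], [0.792, -0.275], [0.791, -0.237]]
red [329.0377 110.8019] 106 [ 0.769  -0.1595] [[0.789, -0.149], [0.79, -0.172], [0.756, -0.172], [0.755, -0.15]]
red [378.2874 131.0575] 87 [ 0.7196 -0.2831] [[0.709, -0.271], [0.738, -0.275], [0.735, -0.299], [0.706, -0.294]]
red [431.8333 309.1577] 336 [ 0.2847 -0.4091] [[0.245, -0.375], [0.339, -0.4], [0.329, -0.447], [0.235, -0.421]]
bed [0.6851 0.3397 0.025 ]
bed [0.6963 0.1259 0.025 ]
bed [0.4332 0.1186 0.025 ]
bed [0.4281 0.3303 0.025 ]
post [ 0.6185 -0.394   0.24  ] tip [ 0.6413 -0.1136  0.21  ]
```

Run:
```python
from h import *
go((.45,-.25,.45),np.pi)
```

```text
go [ 0.6376 -0.4414 -0.5165] yaw -1.8305 pos [ 0.2408 -0.5761  0.1913] psi 0.3958 t 0.15
```

send_rows(
  increments=[
    {"dz":-0.52,"dx":0.0,"dy":0.0,"yaw":-0.4,"claw":-1},
    {"dz":-0.52,"yaw":-0.6,"claw":-1},
    {"dz":-0.52,"yaw":-0.8,"claw":-1},
    {"dx":0.64,"dy":-0.44,"dz":-0.52,"yaw":-1,"claw":-1},
    {"dx":0.64,"dy":-0.44,"dz":-0.52,"yaw":-1,"claw":-1},
    {"dx":0.64,"dy":-0.44,"dz":-0.52,"yaw":-1,"claw":-1},
    {"dx":0.64,"dy":-0.44,"dz":-0.52,"yaw":-1,"claw":-1},
    {"dx":0.64,"dy":-0.44,"dz":-0.52,"yaw":-1,"claw":-1},
    {"dx":0.64,"dy":-0.44,"dz":-0.52,"yaw":-1,"claw":-1},
    {"dx":0.64,"dy":-0.44,"dz":-0.52,"yaw":-1,"claw":-1},
    {"dx":0.64,"dy":-0.44,"dz":-0.52,"yaw":-1,"claw":-1},
  ],
)

```text
invalid input
```

Run:
```python
from h import *
go((.45,-.12,.36),3.14+.11)
```

```text
go [ 0.7378 -0.681  -0.3361] yaw -1.9028 pos [ 0.2408 -0.5761  0.1913] psi 0.3958 t 0.15
```

send_rows(
  increments=[
    {"dx":0,"dy":0,"dz":-0.4,"yaw":-0.4,"claw":-1},
    {"dx":0,"dy":0,"dz":-0.52,"yaw":-0.6,"claw":-1},
    {"dx":0.1,"dy":0,"dz":-0.52,"yaw":-0.8,"claw":-1},
    {"dx":0.64,"dy":-0.44,"dz":-0.52,"yaw":-1,"claw":-1},
    {"dx":0.64,"dy":-0.44,"dz":-0.52,"yaw":-1,"claw":-1},
    {"dx":0.64,"dy":-0.44,"dz":-0.52,"yaw":-1,"claw":-1},
    {"dx":0.64,"dy":-0.44,"dz":-0.52,"yaw":-1,"claw":-1},
    {"dx":0.64,"dy":-0.44,"dz":-0.52,"yaw":-1,"claw":-1},
    {"dx":0.64,"dy":-0.44,"dz":-0.52,"yaw":-1,"claw":-1},
    {"dx":0.64,"dy":-0.44,"dz":-0.52,"yaw":-1,"claw":-1},
    {"dx":0.64,"dy":-0.44,"dz":-0.52,"yaw":-1,"claw":-1},
  ],
)

```text
time: 1.52
tool_pos: [0.4514, -0.2503, 0.4519]
tool_rot: [-0.0, 0.583, 0.812, -0.0]
contact_force: [0.1, 0.8, -0.2]
gripper_width: 0.999
grasp_force: 0.0
```

Run:
```python
from h import *
go((.43,-.08,.40),3.14+.11)
```

```text
go [0.3363 0.0686 0.1038] yaw -0.9024 pos [ 0.4514 -0.2503  0.4519] psi 1.8964 t 1.525
```

send_rows(
  increments=[
    {"dx":0.336,"dy":0.068,"dz":0.104,"yaw":-0.9,"claw":-1},
    {"dx":0.336,"dy":0.068,"dz":0.104,"yaw":-0.9,"claw":-1},
    {"dx":0.336,"dy":0.068,"dz":0.104,"yaw":-0.9,"claw":-1},
    {"dx":0.336,"dy":0.068,"dz":0.104,"yaw":-0.9,"claw":-1},
    {"dx":0.336,"dy":0.068,"dz":0.104,"yaw":-0.9,"claw":-1},
    {"dx":0.336,"dy":0.068,"dz":0.104,"yaw":-0.9,"claw":-1},
    {"dx":0.336,"dy":0.068,"dz":0.104,"yaw":-0.9,"claw":-1},
    {"dx":0.336,"dy":0.068,"dz":0.104,"yaw":-0.9,"claw":-1},
    {"dx":0.336,"dy":0.068,"dz":0.104,"yaw":-0.9,"claw":-1},
    {"dx":0.336,"dy":0.068,"dz":0.104,"yaw":-0.9,"claw":-1},
  ],
)

```text
time: 2.78
tool_pos: [0.4298, -0.0811, 0.3998]
tool_rot: [-0.0, -0.051, 0.999, 0.0]
contact_force: [-0.0, 0.2, -0.2]
gripper_width: 0.996
grasp_force: 0.0
```

Run:
```python
from h import *
a,_=grab("wrist","w1");b,_=grab("top","t1");c,_=grab("side","s1")
cv2.imwrite("pics/m1.png",cv2.resize(np.vstack([np.hstack([a,b]),np.hstack([c,c*0])]),(800,600)))
```

```text
(no output)
```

View pics/m1.png

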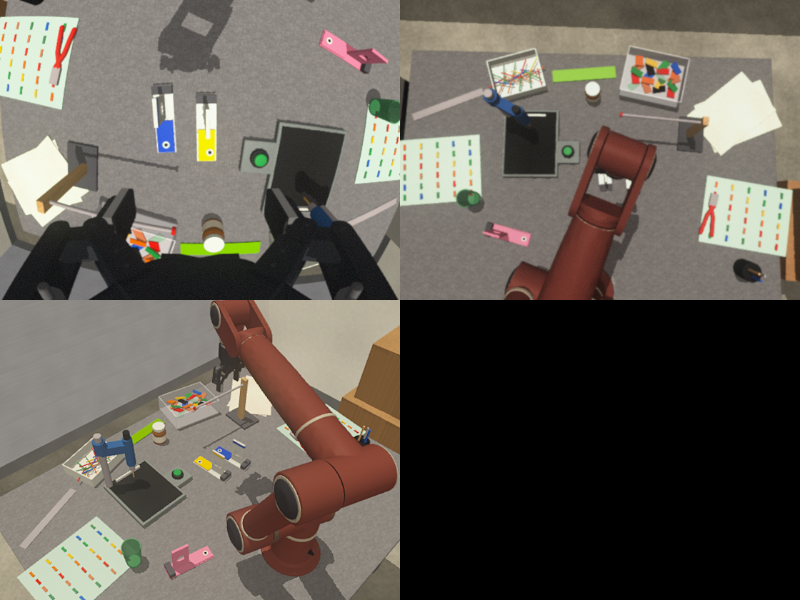

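No green carrier exists: only yellow (wrist view at half scale, glass (206,147)) and blue (165,135). The pink look-alike at (350,50) is excluded by its colour. I'll measure precisely from the wrist and top frames.

```bash
cat > car.py <<'E'
from h import *
COL={"yellow":((22,110,110),(35,255,255)),"blue":((108,120,70),(128,255,255))}
MK={"yellow":(95,8),"blue":(98,0)}
def carrier(im,c,col,z0=0,amin=150,near=None,maxd=.06):
    """glass contour + dot -> origin, yaw ; z0 is underside height"""
    out=[]
    for ce,a,px in blobs(im,*COL[col],amin):
        P=np.array([at(c,q,z0+.01)[:2] for q in px])
        m=np.zeros(im.shape[:2],np.uint8);m[px[:,1],px[:,0]]=255
        cn=max(cv2.findContours(m,0,2)[0],key=cv2.contourArea)[:,0]
        Q=np.array([at(c,q,z0+.01)[:2]for q in cn],np.float32);r=cv2.minAreaRect(Q)
        L=sorted(r[1])
        if not(.025<L[0]<.075 and .06<L[1]<.13): continue
        b=cv2.boxPoints(r);e=[b[1]-b[0],b[2]-b[1]];e=max(e,key=np.linalg.norm);e/=np.linalg.norm(e)
        # dot: dark pixels inside the glass hull
        h=np.zeros_like(m);cv2.fillConvexPoly(h,cv2.convexHull(cn),255)
        g=cv2.cvtColor(im,cv2.COLOR_BGR2HSV);w=((h>0)&(g[:,:,1]<90)&(m==0)).astype(np.uint8)
        n,l,st,cc=cv2.connectedComponentsWithStats(w);
        dot=None
        if n>1: i=1+np.argmax(st[1:,4]);dot=at(c,cc[i],z0+.01)[:2]
        ctr=np.array(r[0])
        if dot is not None and (dot-ctr)@e<0:e=-e
        yaw=np.arctan2(e[1],e[0])
        org=ctr-.0765*e
        n_=np.array([-e[1],e[0]]);mk=np.array(MK[col])/1000
        org2=None if dot is None else dot-mk[0]*e-mk[1]*n_
        out.append(dict(ctr=ctr,size=L,yaw=yaw,org=org,dot=dot,org_dot=org2,area=a,px=ce))
    return out
E
python3 - <<'E'
from car import *
for f in("w1","t1"):
    im,c=load(f)
    for k in COL: print(f,k,*carrier(im,c,k,amin=80),sep="\n")
    for ce,a,px in blobs(im,(50,100,60),(80,255,255),80):
        print(" green",ce,a,at(c,ce,.044)[:2])
im=cv2.imread("pics/w1.png")
a=cv2.resize(im[150:330,320:500],(600,600),interpolation=cv2.INTER_CUBIC)
b=cv2.resize(cv2.imread("pics/t1.png")[90:330,100:340][:150,:],(0,0),fx=2.4,fy=2.4)
cv2.imwrite("pics/w1c.png",a)
E
```

```text
w1
yellow
{'ctr': array([ 0.5182, -0.0554]), 'size': [0.04149780049920082, 0.08447010070085526], 'yaw': np.float32(-3.0225735), 'org': array([ 0.5942, -0.0463]), 'dot': array([ 0.4869, -0.0556]), 'org_dot': array([ 0.5803, -0.0364]), 'area': np.int32(869), 'px': array([288.351 , 203.4131])}
w1
blue
{'ctr': array([ 0.5053, -0.1621]), 'size': [0.04141885042190552, 0.08168955892324448], 'yaw': np.float32(0.14113519), 'org': array([ 0.4296, -0.1728]), 'dot': array([ 0.5268, -0.1593]), 'org_dot': array([ 0.4298, -0.1731]), 'area': np.int32(828), 'px': array([231.8611, 190.2464])}
 green [535.1403 151.2068] 677 [0.3407 0.4457]
 green [364.3741 223.7626] 278 [0.5323 0.0823]
 green [213.5683 354.1079] 139 [ 0.8686 -0.1832]
t1
yellow
t1
blue
{'ctr': array([0.7133, 0.3372]), 'size': [0.04185551404953003, 0.09392064809799194], 'yaw': np.float32(-2.0562634), 'org': array([0.749 , 0.4049]), 'dot': array([0.7023, 0.3125]), 'org_dot': array([0.7481, 0.3992]), 'area': np.int32(307), 'px': array([147.8502, 148.5049])}
 green [369.6596  90.4043] 94 [ 0.8924 -0.2933]
 green [331.0455 100.4545] 110 [ 0.8595 -0.1825]
 green [380.9082 121.051 ] 98 [ 0.8019 -0.3253]
 green [234.3629 211.1855] 124 [0.5323 0.0832]
```

View pics/w1c.png

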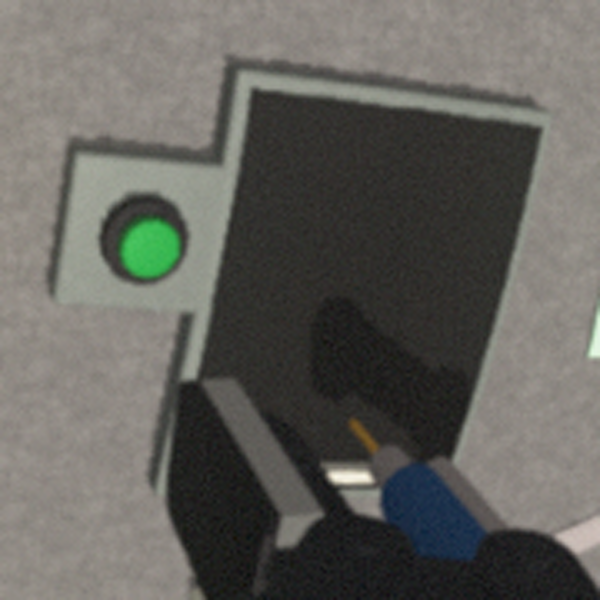

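The crop shows the bit tip at crop (352,420), which is wrist pixel (425.6,276), the button at (364,224), and the near rubber corners at crop (250,90) and (543,127).

Run:
```python
from h import *
im,c=load("w1")
f=lambda u,v:(320+u*.3,150+v*.3)
print("bit",at(c,f(351,420),.046))
A=at(c,f(250,89),.025);B=at(c,f(543,127),.025);print("near corners",A,B)
d=(B-A)[:2];print("drill yaw",np.arctan2(-d[0],d[1]),np.linalg.norm(d),"mid",(A+B)/2)
b=at(c,(364.4,223.8),.044);print("button",b)
print("red",[(ce,a,at(c,ce,.21)) for ce,a,p in blobs(im,(0,150,90),(8,255,255),8) if ce[0]<300 and ce[1]>200])
im,c=load("t1")
g=cv2.cvtColor(im,cv2.COLOR_BGR2HSV)
im2=cv2.resize(im[140:190,290:450],(800,250),interpolation=cv2.INTER_CUBIC);cv2.imwrite("pics/rack.png",im2)
for z in(0,):
  T=np.array([.6413,-.1136]);
go((.443,-.064,.30),3.1416+.119)
```

```text
bit [0.6302 0.2342 0.046 ]
near corners [0.4436 0.131  0.025 ] [0.4403 0.3332 0.025 ]
drill yaw 0.016434254057015995 0.2022300451249317 mid [0.4419 0.2321 0.025 ]
button [0.5323 0.0823 0.044 ]
red [(array([242.717 , 323.1321]), np.int32(53), array([ 0.6424, -0.1117,  0.21  ])), (array([215.8896, 344.2013]), np.int32(154), array([ 0.6889, -0.1501,  0.21  ]))]
go [-0.0295  0.0302  0.2003] yaw -0.0105 pos [ 0.4299 -0.0805  0.4002] psi -3.0383 t 2.925
```

View pics/rack.png

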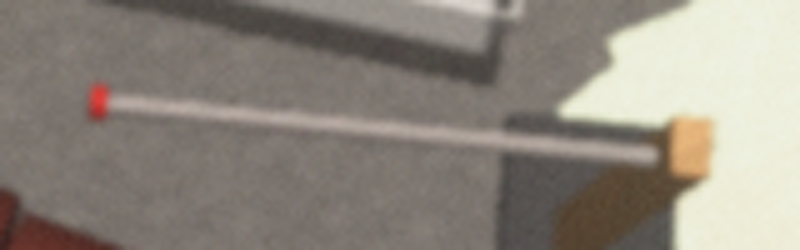

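send_rows(
  increments=[
    {"dx":-0.029,"dy":0.03,"dz":0.1,"yaw":-0.01,"claw":-1},
    {"dx":-0.029,"dy":0.03,"dz":0.2,"yaw":-0.01,"claw":-1},
    {"dx":-0.029,"dy":0.03,"dz":0.3,"yaw":-0.01,"claw":-1},
    {"dx":-0.029,"dy":0.03,"dz":0.4,"yaw":-0.01,"claw":-1},
    {"dx":-0.029,"dy":0.03,"dz":0.5,"yaw":-0.01,"claw":-1},
    {"dx":-0.029,"dy":0.03,"dz":0.58,"yaw":-0.01,"claw":-1},
    {"dx":-0.029,"dy":0.03,"dz":0.628,"yaw":-0.01,"claw":-1},
    {"dx":-0.029,"dy":0.03,"dz":0.628,"yaw":-0.01,"claw":-1},
    {"dx":-0.029,"dy":0.03,"dz":0.628,"yaw":-0.01,"claw":1},
    {"dx":-0.029,"dy":0.03,"dz":0.628,"yaw":-0.01,"claw":1},
    {"dx":-0.029,"dy":0.03,"dz":0.628,"yaw":-0.01,"claw":1},
    {"dx":-0.029,"dy":0.03,"dz":0.628,"yaw":-0.01,"claw":1},
    {"dx":-0.029,"dy":0.03,"dz":0.628,"yaw":-0.01,"claw":1},
    {"dx":-0.029,"dy":0.03,"dz":0.628,"yaw":-0.01,"claw":1},
  ],
)

```text
time: 4.68
tool_pos: [0.4428, -0.0638, 0.0863]
tool_rot: [-0.0, -0.06, 0.998, 0.0]
contact_force: [-0.4, -0.3, -0.4]
gripper_width: 0.002
grasp_force: 0.0
```

Run:
```python
from h import *
im,c=load("t1")
f=lambda u,v:(290+u/5,140+v/5)
a=at(c,f(99,102),.21);b=at(c,f(667,155),.21);print("tip",a,"root",b,"len",np.linalg.norm(a-b),"rack yaw",np.arctan2(-(a-b)[0],(a-b)[1]))
s=manip.state();print(s["gripper_width"],s["grasp_force"],s["contact_force"],psi(s))
go((.443,-.064,.2),3.1416+.119)
```

```text
tip [ 0.6403 -0.1131  0.21  ] root [ 0.6204 -0.3943  0.21  ] len 0.2818521171521645 rack yaw -0.07052231357561982
0.002163867182163366 0.0 [-0.3972 -0.2971 -0.4202] -3.0224011858682247
go [-0.0004 -0.0004 -0.2274] yaw 0.0001 pos [ 0.4428 -0.0638  0.0863] psi -3.0224 t 4.675
```

The gripper shut on nothing, so I'll look.

Run:
```python
from car import *
a,c=grab("wrist","w2");b,_=grab("side","s2")
for k in COL: print(k,*carrier(a,c,k),sep="\n")
cv2.imwrite("pics/m2.png",cv2.resize(np.hstack([a,b]),(800,300)))
```

```text
yellow
blue
{'ctr': array([ 0.5048, -0.1614]), 'size': [0.04424795135855675, 0.08363533765077591], 'yaw': np.float32(0.13596147), 'org': array([ 0.429 , -0.1718]), 'dot': array([ 0.5268, -0.1591]), 'org_dot': array([ 0.4297, -0.1724]), 'area': np.int32(3195), 'px': array([166.7095, 252.2116])}
```

View pics/m2.png

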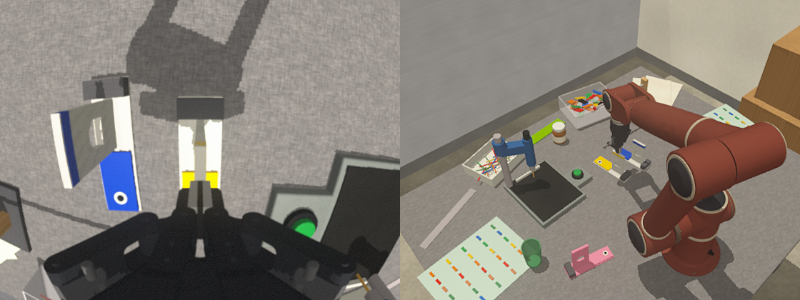

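Run:
```python
from h import *
a,c=load("w2")
for P in [(.4428,-.0638,.0863),(.4425,-.0645,.12),(.4125,-.068,.12),(.4125,-.068,.005),(.3875,-.071,.026)]: print(P,proj(c,P))
cv2.imwrite("pics/w2c.png",cv2.resize(a[110:320,180:390],(600,600),interpolation=cv2.INTER_CUBIC))
```

```text
(0.4428, -0.0638, 0.0863) [279.4001 237.5799]
(0.4425, -0.0645, 0.12) [277.9997 261.867 ]
(0.4125, -0.068, 0.12) [278.0511 204.4401]
(0.4125, -0.068, 0.005) [278.8241 165.0768]
(0.3875, -0.071, 0.026) [278.6929 136.2802]
```

View pics/w2c.png

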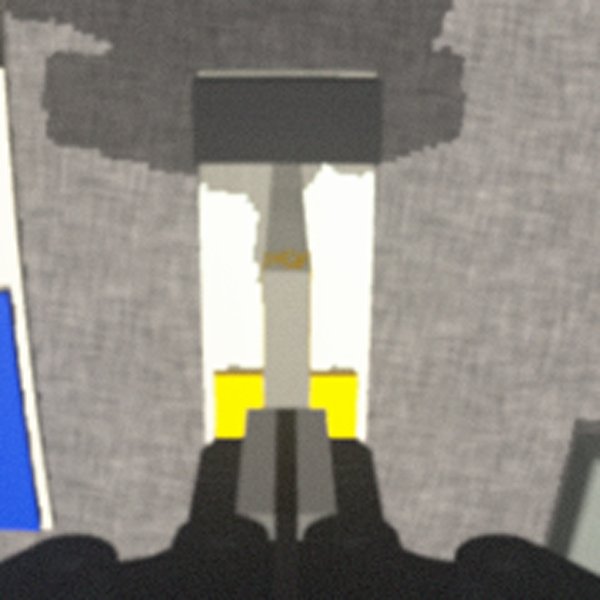

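Run:
```python
from h import *
a,c=load("s2")
for P in [(.4428,-.0638,.0863),(.4425,-.0645,.12),(.4425,-.0645,.0)]:print(P,proj(c,P))
u,v=proj(c,(.4428,-.0638,.0863)).astype(int)
x0,y0=u-40,v-40
print(x0,y0)
cv2.imwrite("pics/s2c.png",cv2.resize(a[y0:y0+80,x0:x0+80],(600,600),interpolation=cv2.INTER_CUBIC))
```

```text
(0.4428, -0.0638, 0.0863) [304.6576 222.8003]
(0.4425, -0.0645, 0.12) [305.3105 214.7725]
(0.4425, -0.0645, 0.0) [303.8928 242.0925]
264 182
```

View pics/s2c.png

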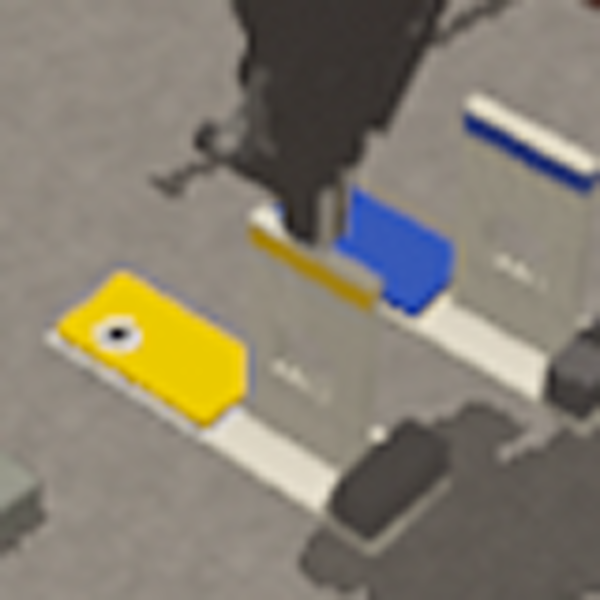

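The side crop shows the shut fingertips ending right at the top of the fin (z≈0.12), while the TCP reads 0.086. The fingers therefore end about 35–38 mm above the reported TCP. I'll open, descend that much further and watch the force.

send_rows(
  increments=[
    {"dx":0,"dy":0,"dz":-0.02,"yaw":0,"claw":-1},
    {"dx":0,"dy":0,"dz":-0.02,"yaw":0,"claw":-1},
    {"dx":0,"dy":0,"dz":-0.02,"yaw":0,"claw":-1},
    {"dx":0,"dy":0,"dz":-0.02,"yaw":0,"claw":-1},
    {"dx":0,"dy":0,"dz":-0.02,"yaw":0,"claw":-1},
    {"dx":0,"dy":0,"dz":0,"yaw":0,"claw":-1},
    {"dx":0,"dy":0,"dz":0.02,"yaw":0,"claw":-1},
    {"dx":0,"dy":0,"dz":0.035,"yaw":0,"claw":-1},
    {"dx":0,"dy":0,"dz":0.05,"yaw":0,"claw":-1},
    {"dx":0,"dy":0,"dz":0.06,"yaw":0,"claw":-1},
    {"dx":0,"dy":0,"dz":0.07,"yaw":0,"claw":-1},
    {"dx":0,"dy":0,"dz":0.07,"yaw":0,"claw":-1},
  ],
)

```text
time: 6.28
tool_pos: [0.4426, -0.0637, 0.0509]
tool_rot: [-0.0, -0.06, 0.998, 0.0]
contact_force: [1.4, -0.6, 0.0]
gripper_width: 1.0
grasp_force: 0.0
```

send_rows(
  increments=[
    {"dx":0,"dy":0,"dz":0,"yaw":0,"claw":1},
    {"dx":0,"dy":0,"dz":0,"yaw":0,"claw":1},
    {"dx":0,"dy":0,"dz":0,"yaw":0,"claw":1},
    {"dx":0,"dy":0,"dz":0,"yaw":0,"claw":1},
    {"dx":0,"dy":0,"dz":0,"yaw":0,"claw":1},
    {"dx":0,"dy":0,"dz":0,"yaw":0,"claw":1},
  ],
)

```text
time: 7.02
tool_pos: [0.4431, -0.0638, 0.0515]
tool_rot: [0.0, -0.06, 0.998, 0.0]
contact_force: [1.4, 1.3, -0.1]
gripper_width: 0.087
grasp_force: 59.9
```

Run:
```python
from car import *
a,c=grab("wrist","w3");b,cs=grab("side","s3")
s=manip.state();print(s["contact_force"],s["gripper_width"],s["grasp_force"])
print(carrier(b,cs,"yellow",0,60))
u,v=proj(cs,(.4428,-.0638,.0863)).astype(int)
x0,y0=u-40,v-40
cv2.imwrite("pics/m3.png",np.hstack([cv2.resize(a[110:320,180:390],(400,400)),cv2.resize(b[y0:y0+80,x0:x0+80],(400,400),interpolation=cv2.INTER_CUBIC)]))
```

```text
[ 0.4813 -0.3036  1.1912] 0.08320059511187942 59.87051725387573
[{'ctr': array([ 0.5186, -0.0565]), 'size': [0.04617569223046303, 0.08521885424852371], 'yaw': np.float32(0.11118161), 'org': array([ 0.4425, -0.065 ]), 'dot': array([ 0.536 , -0.0469]), 'org_dot': array([ 0.4424, -0.0654]), 'area': np.int32(259), 'px': array([285.3784, 228.0425])}]
```

View pics/m3.png

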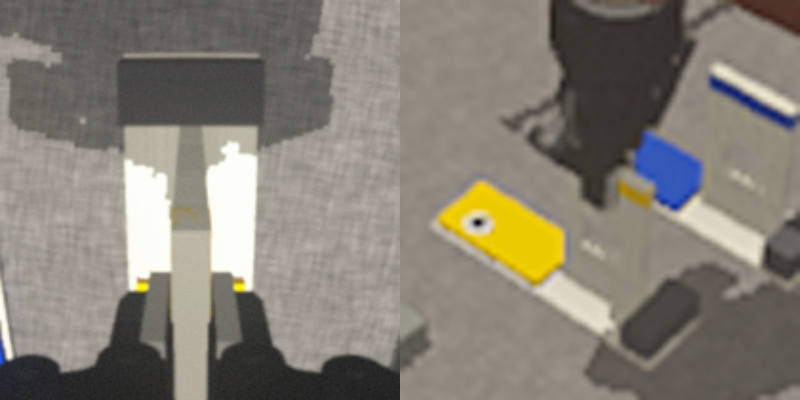

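Yellow is gripped: width 0.083, 60 N. Next I'll lift it and carry it over the drill bed, short of the bit.

Run:
```python
from h import *
go((.4431,-.0638,.2),3.1416+.119)
go((.4906,.2243,.2),3.1416+.016)
```

```text
go [-0.0002 -0.     -0.2969] yaw 0.0001 pos [ 0.4431 -0.0638  0.0515] psi -3.0224 t 7.125
go [-0.163   0.5608 -0.2968] yaw 0.0688 pos [ 0.4431 -0.0638  0.0515] psi -3.0224 t 7.125
```

send_rows(
  increments=[
    {"dx":0,"dy":0,"dz":-0.08,"yaw":0,"claw":1},
    {"dx":0,"dy":0,"dz":-0.18,"yaw":0,"claw":1},
    {"dx":0,"dy":0,"dz":-0.26,"yaw":0,"claw":1},
    {"dx":-0.02,"dy":0.08,"dz":-0.297,"yaw":0,"claw":1},
    {"dx":-0.05,"dy":0.18,"dz":-0.297,"yaw":0.02,"claw":1},
    {"dx":-0.08,"dy":0.28,"dz":-0.297,"yaw":0.03,"claw":1},
    {"dx":-0.11,"dy":0.38,"dz":-0.297,"yaw":0.05,"claw":1},
    {"dx":-0.14,"dy":0.48,"dz":-0.297,"yaw":0.069,"claw":1},
    {"dx":-0.163,"dy":0.54,"dz":-0.297,"yaw":0.069,"claw":1},
    {"dx":-0.163,"dy":0.561,"dz":-0.297,"yaw":0.069,"claw":1},
    {"dx":-0.163,"dy":0.561,"dz":-0.297,"yaw":0.069,"claw":1},
    {"dx":-0.163,"dy":0.561,"dz":-0.23,"yaw":0.069,"claw":1},
    {"dx":-0.163,"dy":0.561,"dz":-0.15,"yaw":0.069,"claw":1},
    {"dx":-0.163,"dy":0.561,"dz":-0.1,"yaw":0.069,"claw":1},
    {"dx":-0.163,"dy":0.561,"dz":-0.07,"yaw":0.069,"claw":1},
    {"dx":-0.163,"dy":0.561,"dz":-0.058,"yaw":0.069,"claw":1},
    {"dx":-0.163,"dy":0.561,"dz":-0.058,"yaw":0.069,"claw":1},
  ],
)

```text
time: 9.25
tool_pos: [0.4908, 0.2242, 0.0809]
tool_rot: [0.0, -0.008, 1.0, 0.0]
contact_force: [-0.3, -0.7, -3.9]
gripper_width: 0.084
grasp_force: 59.5
```

Run:
```python
from car import *
a,c=grab("wrist","w4");b,cs=grab("side","s4");t,ct=grab("top","t4")
s=manip.state();print(s["contact_force"],s["grasp_force"],psi(s),s["tool_pos"])
z=s["tool_pos"][2]-.0513
for n,i,k in(("w",a,c),("s",b,cs),("t",t,ct)):print(n,*carrier(i,k,"yellow",z,40),sep="\n")
cv2.imwrite("pics/m4.png",np.hstack([cv2.resize(a[100:380,180:460],(400,400)),cv2.resize(b[170:290,110:230],(400,400),interpolation=cv2.INTER_CUBIC)]))
```

```text
[-0.2771 -0.1668 -3.713 ] 59.54325735569 -3.1258742081326307 [0.4914 0.2247 0.0818]
w
s
{'ctr': array([0.5664, 0.2239]), 'size': [0.045243117958307266, 0.0840945765376091], 'yaw': np.float32(0.020031137), 'org': array([0.4899, 0.2223]), 'dot': array([0.5863, 0.2317]), 'org_dot': array([0.4915, 0.2218]), 'area': np.int32(273), 'px': array([202.4359, 259.9853])}
t
```

View pics/m4.png

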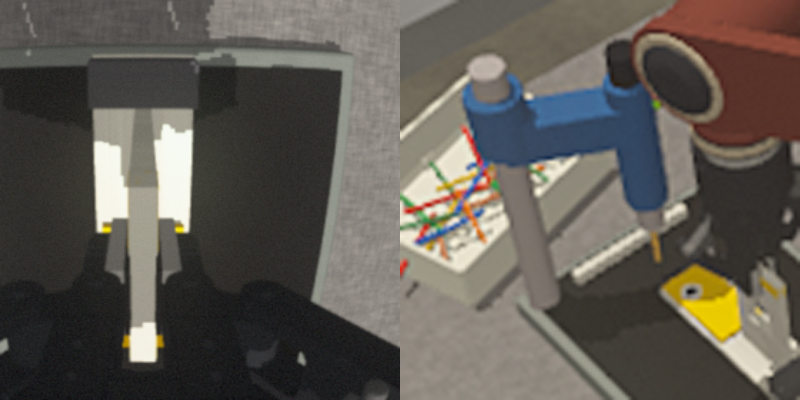

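The side crop (right) shows the bit tip at about side pixel (187,248), the carrier level just above the bed and the mark clear of the bit. The side view sees both bit and mark, so I'll use it for the relative alignment.

```bash
cat >> car.py <<'E'
def bit(im,c):
    g=cv2.cvtColor(im,cv2.COLOR_BGR2HSV)[225:252,175:200]
    m=cv2.inRange(g,(10,100,90),(24,255,255))
    n,l,st,ce=cv2.connectedComponentsWithStats(m)
    if n<2:return None
    i=1+np.argmax(st[1:,4]);p=np.argwhere(l==i);v=p[:,0].max();u=p[p[:,0]>=v-1][:,1].mean()
    uv=(175+u,225+v+.5);return uv,st[i,4],at(c,uv,.046)
E
python3 - <<'E'
from car import *
b,cs=load("s4");print(bit(b,cs));print(bit(*load("s3")),bit(*load("s1")))
print(proj(cs,(.6302,.2342,.046)),proj(cs,(.632,.2352,.046)))
go((.5306,.225,.0775),3.1416+.016)
E
```

```text
((np.float64(186.66666666666666), np.float64(248.5)), np.int32(20), array([0.6286, 0.2367, 0.046 ]))
((np.float64(187.0), np.float64(248.5)), np.int32(20), array([0.628, 0.236, 0.046])) ((np.float64(186.66666666666666), np.float64(248.5)), np.int32(19), array([0.6286, 0.2367, 0.046 ]))
[187.0452 247.7662] [186.4073 247.5983]
go [-0.0784 -0.0006  0.0087] yaw -0.0002 pos [0.4914 0.2247 0.0818] psi -3.1259 t 9.4
```

send_rows(
  increments=[
    {"dx":0,"dy":0.004,"dz":0.007,"yaw":0,"claw":1},
    {"dx":-0.02,"dy":0.004,"dz":0.007,"yaw":0,"claw":1},
    {"dx":-0.04,"dy":0.004,"dz":0.007,"yaw":0,"claw":1},
    {"dx":-0.06,"dy":0.004,"dz":0.007,"yaw":0,"claw":1},
    {"dx":-0.075,"dy":0.004,"dz":0.007,"yaw":0,"claw":1},
    {"dx":-0.085,"dy":0.004,"dz":0.007,"yaw":0,"claw":1},
    {"dx":-0.087,"dy":0.004,"dz":0.007,"yaw":0,"claw":1},
    {"dx":-0.087,"dy":0.004,"dz":0.01,"yaw":0,"claw":1},
    {"dx":-0.087,"dy":0.004,"dz":0.011,"yaw":0,"claw":1},
  ],
)

```text
time: 10.52
tool_pos: [0.5343, 0.2271, 0.0765]
tool_rot: [0.001, -0.008, 1.0, -0.0]
contact_force: [-4.5, -1.7, 6.7]
gripper_width: 0.081
grasp_force: 61.1
```

Run:
```python
from car import *
b,cs=grab("side","s5");b2,_=grab("side","s5b");t,ct=grab("top","t5")
s=manip.state();print(s["contact_force"],s["grasp_force"],psi(s),s["tool_pos"])
for i in(b,b2):print(carrier(i,cs,"yellow",.026,40),bit(i,cs))
cv2.imwrite("pics/m5.png",cv2.resize(b[215:285,150:245],(760,560),interpolation=cv2.INTER_CUBIC))
```

```text
[-3.3077 -2.9973  4.8359] 61.008650064468384 -3.1257604853065484 [0.5343 0.2271 0.0766]
[{'ctr': array([0.6101, 0.2265]), 'size': [0.04454253986477852, 0.08599745482206345], 'yaw': np.float32(-0.016703054), 'org': array([0.5336, 0.2278]), 'dot': array([0.6289, 0.2351]), 'org_dot': array([0.5338, 0.2287]), 'area': np.int32(261), 'px': array([192.7203, 252.8276])}] ((np.float64(195.0), np.float64(251.5)), np.int32(26), array([0.6027, 0.2255, 0.046 ]))
[{'ctr': array([0.6101, 0.2265]), 'size': [0.04454253986477852, 0.08599745482206345], 'yaw': np.float32(-0.016703054), 'org': array([0.5336, 0.2278]), 'dot': array([0.6289, 0.2351]), 'org_dot': array([0.5338, 0.2287]), 'area': np.int32(262), 'px': array([192.7214, 252.8626])}] ((np.float64(195.0), np.float64(251.5)), np.int32(26), array([0.6027, 0.2255, 0.046 ]))
```

View pics/m5.png

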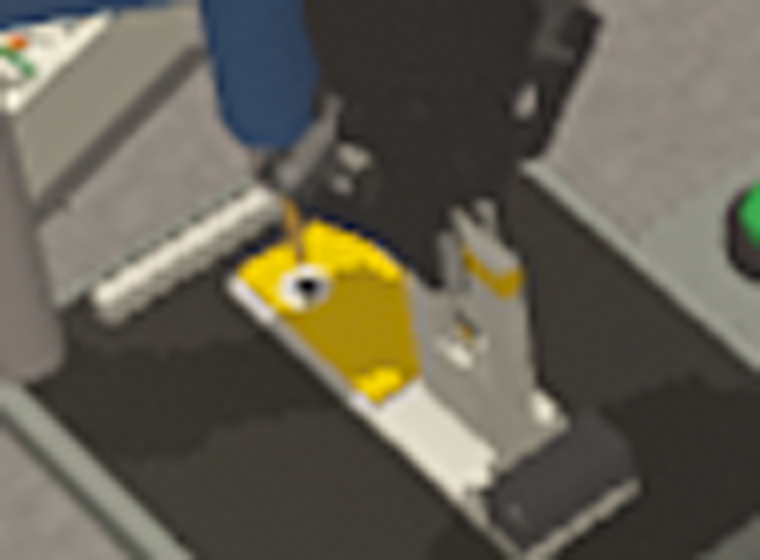

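The dot is at side (188.4,250.9), measured at (.629,.235), and the bit is at about (.6295,.235), so they agree within 2 mm. The carrier rests on the bed. I'll release it and rise.

send_rows(
  increments=[
    {"dx":0,"dy":0,"dz":0,"yaw":0,"claw":-1},
    {"dx":0,"dy":0,"dz":0,"yaw":0,"claw":-1},
    {"dx":0,"dy":0,"dz":0,"yaw":0,"claw":-1},
    {"dx":0,"dy":0,"dz":0,"yaw":0,"claw":-1},
    {"dx":0,"dy":0,"dz":-0.05,"yaw":0,"claw":-1},
    {"dx":0.02,"dy":0,"dz":-0.12,"yaw":0,"claw":-1},
    {"dx":0.04,"dy":0,"dz":-0.22,"yaw":0,"claw":-1},
    {"dx":0.04,"dy":0,"dz":-0.26,"yaw":0,"claw":-1},
    {"dx":0.04,"dy":0,"dz":-0.26,"yaw":0,"claw":-1},
  ],
)

```text
time: 11.8
tool_pos: [0.515, 0.227, 0.2064]
tool_rot: [0.002, -0.008, 1.0, 0.0]
contact_force: [-0.0, -0.8, -0.5]
gripper_width: 1.001
grasp_force: 0.0
```

Run:
```python
from car import *
a,c=grab("wrist","w6");b,cs=grab("side","s6")
print("w",carrier(a,c,"yellow",.025,40));print("s",carrier(b,cs,"yellow",.025,40),bit(b,cs))
print([(ce,n,at(c,ce,.044)) for ce,n,p in blobs(a,(50,100,60),(80,255,255),80)])
go((.5323,.0823,.03),3.1416+.016)
```

```text
w [{'ctr': array([0.6106, 0.2204]), 'size': [0.02753826417028904, 0.08433616906404495], 'yaw': np.float32(-3.1254814), 'org': array([0.6871, 0.2216]), 'dot': array([0.6026, 0.2252]), 'org_dot': array([0.6974, 0.2347]), 'area': np.int32(970), 'px': array([269.6773, 259.4948])}]
s [{'ctr': array([0.6108, 0.2259]), 'size': [0.04496826231479645, 0.08608849346637726], 'yaw': np.float32(-0.016703382), 'org': array([0.5343, 0.2272]), 'dot': array([0.6297, 0.2346]), 'org_dot': array([0.5345, 0.2282]), 'area': np.int32(272), 'px': array([192.6324, 252.4412])}] ((np.float64(195.0), np.float64(251.5)), np.int32(24), array([0.6027, 0.2255, 0.046 ]))
[(array([478.7533,  38.7997]), np.int32(3020), array([0.3332, 0.46  , 0.044 ])), (array([465.093 , 156.9419]), np.int32(86), array([0.4792, 0.4475, 0.044 ])), (array([156.1452, 194.6751]), np.int32(668), array([0.5324, 0.0858, 0.044 ]))]
go [-0.0345 -0.2886  0.3456] yaw -0.0003 pos [0.5132 0.2265 0.2028] psi -3.126 t 11.9
```

Run:
```python
from car import *
a,c=load("w6")
p=proj(c,(.63,.235,.035));q=proj(c,(.63,.235,.046));print(p,q)
u,v=p.round().astype(int);g=cv2.cvtColor(a,cv2.COLOR_BGR2HSV)
S=g[v-14:v+15,u-16:u+17]
for r in S: print("".join("#" if x[2]<70 else "W" if x[1]<70 and x[2]>140 else "y" if 20<x[0]<35 and x[1]>110 else "b" if 8<x[0]<=20 and x[1]>90 else "." for x in r))
```

```text
[284.5018 271.3343] [284.6272 275.6651]
yyyyyyWWWWWWWWWWyyyyyyyyyyyyy.W.#
yyyyyyWWWWWWWWWWyyyyyyyyyyyyy.W.#
yyyyyyWWWWWWWWWWyyyyyyyyyyyyyWW.#
yyyyyyWWWWWWWWW.yyyyyyyyyyyybWW.#
yyyyyyWWWWWWWWWWyyyyyyyyyyyyyWW.#
yyyyyyWWWWWWWWW.yyyyyyyyyyyyyWW.#
yyyyyyWWWWWWWWW.yyyyyyyyyyyyyWW.#
yyyyyyy............yyyyyyyyyyWW.#
yyyyyyyyyyyyy.WWWWWWW.yyyyyyyWW.#
yyyyyyyyyyyy.WWWWWWWWWWyyyyyyWW.#
yyyyyyyyyyy.WWWW...WWWWWyyyyyWW.#
yyyyyyyyyyyWWW......WWWW.yyyyWW.#
yyyyyyyyyy.WW..####.WWWWWyyyyWWW#
yyyyyyyyyy.WW..#####.WWWWyyyyWWW#
yyyyyyyyyyWWWW.#####.WWWWyyyyWWW#
yyyyyyyyyyWWWW..##..WWWW.yyyyWW.#
yyyyyyyyyy.WWWWW...WWWWWyyyyyWWW#
yyyyyyyyyyyWWWWWWWWWWWW.yyyyyWW.#
yyyyyyyyyyyyWWWWWWWWWWWyyyyyyWWW#
yyyyyyyyyyyyy...bWWWW.yyyyyyyWW.#
yyyyyyyyyyyyyyyybb.yyyyyyyyy.WW.#
yyyyyyyyyyyyyyyybyyyyyyyyyyyyWW.#
yyyyyyyyyyyyyyyybyyyyyyyyyyyyWW.#
yyyyyyyyyyyyyyyybyyyyyyyyyyy.WW.#
yyyyyyyyyyyyyyyybyyyyyyyyyyy.WW.#
yyyyyyyyyyyyyyyybyyyyyyyyyyyyWW.#
yyyyyyyyyyyyyyyybyyyyyyyyyyy.WW.#
yyyyyyyyyyyyyyyybbyyyyyyyyyy.WW.#
yyyyyyyyyyyyyyyybbyyyyyyyyyyyWW.#
```

In the wrist view the dot is at (285,270) and the bit tip at (284.4,276). At their heights that is about 1.3 mm of error. Next I'll press the button with shut fingers.

send_rows(
  increments=[
    {"dx":0,"dy":-0.05,"dz":0,"yaw":0,"claw":1},
    {"dx":-0.01,"dy":-0.15,"dz":0,"yaw":0,"claw":1},
    {"dx":-0.02,"dy":-0.25,"dz":0,"yaw":0,"claw":1},
    {"dx":-0.038,"dy":-0.285,"dz":0.05,"yaw":0,"claw":1},
    {"dx":-0.038,"dy":-0.285,"dz":0.15,"yaw":0,"claw":1},
    {"dx":-0.038,"dy":-0.285,"dz":0.25,"yaw":0,"claw":1},
    {"dx":-0.038,"dy":-0.285,"dz":0.33,"yaw":0,"claw":1},
    {"dx":-0.038,"dy":-0.285,"dz":0.365,"yaw":0,"claw":1},
    {"dx":-0.038,"dy":-0.285,"dz":0.375,"yaw":0,"claw":1},
    {"dx":-0.038,"dy":-0.285,"dz":0.38,"yaw":0,"claw":1},
    {"dx":-0.038,"dy":-0.285,"dz":0.38,"yaw":0,"claw":1},
  ],
)

```text
time: 13.28
tool_pos: [0.5364, 0.0846, 0.0164]
tool_rot: [0.001, -0.008, 1.0, 0.0]
contact_force: [0.6, -0.3, -0.8]
gripper_width: 0.003
grasp_force: 0.0
```

send_rows(
  increments=[
    {"dx":0,"dy":0,"dz":0.004,"yaw":0,"claw":1},
    {"dx":0,"dy":0,"dz":0.008,"yaw":0,"claw":1},
    {"dx":0,"dy":0,"dz":0.01,"yaw":0,"claw":1},
  ],
)

```text
time: 13.65
tool_pos: [0.5351, 0.0846, 0.0098]
tool_rot: [0.0, -0.008, 1.0, 0.0]
contact_force: [-0.7, 0.9, 0.3]
gripper_width: 0.003
grasp_force: 0.0
```

send_rows(
  increments=[
    {"dx":0,"dy":0,"dz":0.004,"yaw":0,"claw":1},
    {"dx":0,"dy":0,"dz":0.008,"yaw":0,"claw":1},
    {"dx":0,"dy":0,"dz":0.012,"yaw":0,"claw":1},
  ],
)

```text
time: 14.02
tool_pos: [0.5351, 0.0846, 0.0038]
tool_rot: [-0.0, -0.008, 1.0, 0.0]
contact_force: [-1.9, 0.4, 1.3]
gripper_width: -0.0
grasp_force: 0.8
```

send_rows(
  increments=[
    {"dx":0,"dy":0,"dz":0.004,"yaw":0,"claw":1},
    {"dx":0,"dy":0,"dz":0.008,"yaw":0,"claw":1},
    {"dx":0,"dy":0,"dz":0.01,"yaw":0,"claw":1},
  ],
)

```text
time: 14.4
tool_pos: [0.5351, 0.0846, -0.001]
tool_rot: [-0.0, -0.008, 1.0, -0.0]
contact_force: [-2.7, 0.4, 6.7]
gripper_width: 0.002
grasp_force: 4.0
```

send_rows(
  increments=[
    {"dx":0,"dy":0,"dz":0.003,"yaw":0,"claw":1},
    {"dx":0,"dy":0,"dz":0.003,"yaw":0,"claw":1},
    {"dx":0,"dy":0,"dz":0.003,"yaw":0,"claw":1},
  ],
)

```text
time: 14.78
tool_pos: [0.5352, 0.0846, -0.0011]
tool_rot: [-0.0, -0.008, 1.0, -0.0]
contact_force: [-6.7, -1.3, 12.0]
gripper_width: -0.002
grasp_force: 6.0
```

The button is bottomed: 12 N with no further travel. I'll rise, open and check where yellow lies.

send_rows(
  increments=[
    {"dx":0,"dy":0,"dz":-0.05,"yaw":0,"claw":1},
    {"dx":0,"dy":0,"dz":-0.15,"yaw":0,"claw":1},
    {"dx":0,"dy":0,"dz":-0.25,"yaw":0,"claw":1},
    {"dx":0,"dy":0,"dz":-0.35,"yaw":0,"claw":-1},
    {"dx":0,"dy":0,"dz":-0.42,"yaw":0,"claw":-1},
    {"dx":0,"dy":0,"dz":-0.42,"yaw":0,"claw":-1},
    {"dx":0,"dy":0,"dz":-0.42,"yaw":0,"claw":-1},
  ],
)

```text
time: 15.65
tool_pos: [0.5345, 0.0846, 0.2058]
tool_rot: [-0.001, -0.008, 1.0, 0.0]
contact_force: [0.2, -0.7, -0.5]
gripper_width: 0.847
grasp_force: 0.0
```

Run:
```python
from car import *
a,c=grab("wrist","w7");b,cs=grab("side","s7")
print("s",carrier(b,cs,"yellow",.025,40));print("w blue",carrier(a,c,"blue",0,100));print("s blue",carrier(b,cs,"blue",0,40))
go((.5345,.2272,.2),3.1416+.012)
```

```text
s [{'ctr': array([0.6108, 0.2259]), 'size': [0.04496825858950615, 0.08608848601579666], 'yaw': np.float32(-0.016703038), 'org': array([0.5343, 0.2272]), 'dot': array([0.6297, 0.2346]), 'org_dot': array([0.5345, 0.2282]), 'area': np.int32(269), 'px': array([192.6877, 252.4758])}]
w blue [{'ctr': array([ 0.5048, -0.1613]), 'size': [0.0453023761510849, 0.08131328225135803], 'yaw': np.float32(0.13282995), 'org': array([ 0.429 , -0.1714]), 'dot': array([ 0.5267, -0.1594]), 'org_dot': array([ 0.4295, -0.1724]), 'area': np.int32(1515), 'px': array([ 92.3644, 152.2383])}, {'ctr': array([0.7127, 0.3147]), 'size': [0.041415873914957047, 0.07127898931503296], 'yaw': np.float32(0.8389465), 'org': array([0.6616, 0.2578]), 'dot': array([0.7267, 0.3434]), 'org_dot': array([0.6612, 0.2705]), 'area': np.int32(344), 'px': array([431.0058, 295.9157])}]
s blue [{'ctr': array([ 0.5049, -0.163 ]), 'size': [0.043964385986328125, 0.0820460170507431], 'yaw': np.float32(0.13028291), 'org': array([ 0.429 , -0.1729]), 'dot': array([ 0.528 , -0.1618]), 'org_dot': array([ 0.4308, -0.1746]), 'area': np.int32(218), 'px': array([312.711, 214.367])}]
go [-0.0056  0.2853  0.0095] yaw 0.0024 pos [0.5339 0.0845 0.2048] psi -3.1259 t 15.75
```

send_rows(
  increments=[
    {"dx":0,"dy":0.1,"dz":0,"yaw":0,"claw":-1},
    {"dx":0,"dy":0.2,"dz":0,"yaw":0,"claw":-1},
    {"dx":0,"dy":0.285,"dz":0,"yaw":0,"claw":-1},
    {"dx":-0.002,"dy":0.285,"dz":0.0,"yaw":0,"claw":-1},
    {"dx":-0.002,"dy":0.285,"dz":0.06,"yaw":0,"claw":-1},
    {"dx":-0.002,"dy":0.285,"dz":0.13,"yaw":0,"claw":-1},
    {"dx":-0.002,"dy":0.285,"dz":0.2,"yaw":0,"claw":-1},
    {"dx":-0.002,"dy":0.285,"dz":0.24,"yaw":0,"claw":-1},
    {"dx":-0.002,"dy":0.285,"dz":0.255,"yaw":0,"claw":-1},
    {"dx":-0.002,"dy":0.285,"dz":0.255,"yaw":0,"claw":-1},
    {"dx":-0.002,"dy":0.285,"dz":0.255,"yaw":0,"claw":1},
    {"dx":-0.002,"dy":0.285,"dz":0.255,"yaw":0,"claw":1},
    {"dx":-0.002,"dy":0.285,"dz":0.255,"yaw":0,"claw":1},
    {"dx":-0.002,"dy":0.285,"dz":0.255,"yaw":0,"claw":1},
    {"dx":-0.002,"dy":0.285,"dz":0.255,"yaw":0,"claw":1},
    {"dx":-0.002,"dy":0.285,"dz":0.255,"yaw":0,"claw":1},
  ],
)

```text
time: 17.75
tool_pos: [0.5342, 0.2272, 0.0802]
tool_rot: [0.0, -0.008, 1.0, 0.0]
contact_force: [1.4, 0.9, 1.5]
gripper_width: 0.082
grasp_force: 61.7
```

Run:
```python
from h import *
root=np.array([.6204,-.3943]);tip=np.array([.6405,-.1128]);u=(tip-root)/np.linalg.norm(tip-root)
for d in(.36,.345,.07):print(d,root+u*d)
go((.490,.2272,.081),3.1416+.016)
```

```text
0.36 [ 0.646  -0.0352]
0.345 [ 0.645  -0.0502]
0.07 [ 0.6254 -0.3245]
go [ 0.0885  0.0014 -0.0016] yaw -0.0002 pos [0.5342 0.2272 0.0802] psi -3.1259 t 17.75
```

Regripped, with the TCP 55 mm above the underside. I'll lift slightly, back out from under the bit, then lift and carry it over.

send_rows(
  increments=[
    {"dx":0,"dy":0,"dz":-0.006,"yaw":0,"claw":1},
    {"dx":0.03,"dy":0,"dz":-0.008,"yaw":0,"claw":1},
    {"dx":0.07,"dy":0,"dz":-0.008,"yaw":0,"claw":1},
    {"dx":0.12,"dy":0,"dz":-0.008,"yaw":0,"claw":1},
    {"dx":0.15,"dy":0,"dz":-0.008,"yaw":0,"claw":1},
    {"dx":0.15,"dy":0,"dz":-0.05,"yaw":0,"claw":1},
    {"dx":0.15,"dy":0,"dz":-0.13,"yaw":0,"claw":1},
    {"dx":0.15,"dy":-0.04,"dz":-0.2,"yaw":0,"claw":1},
    {"dx":0.15,"dy":-0.1,"dz":-0.25,"yaw":0,"claw":1},
    {"dx":0.15,"dy":-0.18,"dz":-0.26,"yaw":0.03,"claw":1},
    {"dx":0.13,"dy":-0.27,"dz":-0.26,"yaw":0.058,"claw":1},
    {"dx":0.06,"dy":-0.36,"dz":-0.26,"yaw":0.058,"claw":1},
    {"dx":-0.02,"dy":-0.43,"dz":-0.26,"yaw":0.058,"claw":1},
    {"dx":-0.11,"dy":-0.48,"dz":-0.26,"yaw":0.058,"claw":1},
    {"dx":-0.18,"dy":-0.51,"dz":-0.26,"yaw":0.058,"claw":1},
    {"dx":-0.2,"dy":-0.52,"dz":-0.26,"yaw":0.058,"claw":1},
    {"dx":-0.2,"dy":-0.52,"dz":-0.26,"yaw":0.058,"claw":1},
  ],
)

```text
time: 19.88
tool_pos: [0.6374, -0.0312, 0.209]
tool_rot: [-0.001, 0.036, 0.999, 0.0]
contact_force: [-1.0, 0.0, -4.0]
gripper_width: 0.082
grasp_force: 60.7
```

Run:
```python
from car import *
s=manip.state();print(s["grasp_force"],s["contact_force"],s["tool_pos"])
b,cs=grab("side","s8");t,ct=grab("top","t8");w,cw=grab("wrist","w8")
z=s["tool_pos"][2]-.0552
print(z,carrier(b,cs,"yellow",z,40));print(carrier(t,ct,"yellow",z,40))
red=[(ce,n) for ce,n,p in blobs(t,(0,130,90),(8,255,255),4)];print("top red",[(r,at(ct,r[0],.21)) for r in red if 300<r[0][0]<320])
red=[(ce,n,at(cs,ce,.21)) for ce,n,p in blobs(b,(0,130,90),(8,255,255),4)];print("side red",[r for r in red if np.linalg.norm(r[2][:2]-[.64,-.113])<.05])
red=[(ce,n,at(cw,ce,.21)) for ce,n,p in blobs(w,(0,130,90),(8,255,255),4)];print("wrist red",[r for r in red if np.linalg.norm(r[2][:2]-[.64,-.113])<.06])
print("pred side tip",proj(cs,(.6405,-.1128,.21)))
cv2.imwrite("pics/m8.png",np.hstack([cv2.resize(b[80:220,200:340],(400,400),interpolation=cv2.INTER_CUBIC),cv2.resize(w[:,140:560],(400,400))]))
go((.646,-.0352,.205),3.1416-.071)
```

```text
60.74329733848572 [-0.9722  0.0179 -3.9914] [ 0.6374 -0.0312  0.209 ]
0.15383585074363137 [{'ctr': array([ 0.7129, -0.0379]), 'size': [0.04508593678474426, 0.08532191067934036], 'yaw': np.float32(-0.0728569), 'org': array([ 0.6366, -0.0324]), 'dot': array([ 0.7336, -0.0321]), 'org_dot': array([ 0.6382, -0.0331]), 'area': np.int32(214), 'px': array([238.0561, 163.2897])}]
[]
top red [((array([309.1579, 159.7368]), np.int32(19)), array([ 0.6419, -0.1115,  0.21  ]))]
side red [(array([272.1667, 151.5   ]), np.int32(18), array([ 0.6419, -0.1149,  0.21  ]))]
wrist red [(array([153.5782, 252.2085]), np.int32(422), array([ 0.6421, -0.1123,  0.21  ]))]
pred side tip [271.97   152.0167]
go [-0.0187 -0.008   0.0095] yaw 0.0003 pos [ 0.637  -0.0306  0.2098] psi 3.071 t 20.025
```

View pics/m8.png

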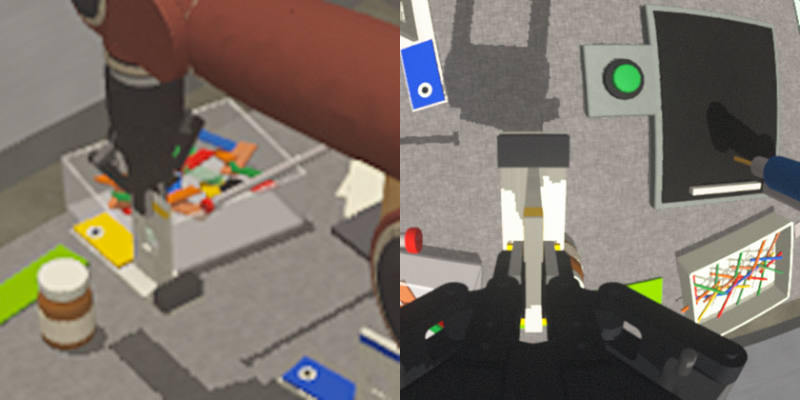

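The wrist and side crops show yellow held level with the eye in line with the red tip, which all cameras put at about (.642,-.1125). I'll align and slide the eye over the tip slowly.

send_rows(
  increments=[
    {"dx":-0.022,"dy":-0.007,"dz":0.011,"yaw":0,"claw":1},
    {"dx":-0.022,"dy":-0.007,"dz":0.011,"yaw":0,"claw":1},
    {"dx":-0.022,"dy":-0.04,"dz":0.011,"yaw":0,"claw":1},
    {"dx":-0.022,"dy":-0.08,"dz":0.011,"yaw":0,"claw":1},
    {"dx":-0.022,"dy":-0.11,"dz":0.011,"yaw":0,"claw":1},
    {"dx":-0.022,"dy":-0.13,"dz":0.011,"yaw":0,"claw":1},
    {"dx":-0.022,"dy":-0.15,"dz":0.011,"yaw":0,"claw":1},
    {"dx":-0.022,"dy":-0.17,"dz":0.011,"yaw":0,"claw":1},
    {"dx":-0.022,"dy":-0.19,"dz":0.011,"yaw":0,"claw":1},
    {"dx":-0.022,"dy":-0.21,"dz":0.011,"yaw":0,"claw":1},
    {"dx":-0.022,"dy":-0.21,"dz":0.011,"yaw":0,"claw":1},
  ],
)

```text
time: 21.4
tool_pos: [0.6414, -0.1375, 0.2043]
tool_rot: [-0.0, 0.036, 0.999, 0.0]
contact_force: [0.1, 0.0, -3.7]
gripper_width: 0.081
grasp_force: 60.7
```

Run:
```python
from car import *
s=manip.state();print(s["grasp_force"],s["contact_force"],s["ft_torque"])
w,cw=grab("wrist","w9");b,cs=grab("side","s9")
red=[(ce,n,at(cs,ce,.21)) for ce,n,p in blobs(b,(0,130,90),(8,255,255),4)];print("side red",[r for r in red if np.linalg.norm(r[2][:2]-[.64,-.113])<.05])
red=[(ce,n,at(cw,ce,.21)) for ce,n,p in blobs(w,(0,130,90),(8,255,255),4)];print("wrist red",[r for r in red if np.linalg.norm(r[2][:2]-[.64,-.113])<.06])
cv2.imwrite("pics/m9.png",np.hstack([cv2.resize(b[80:220,220:360],(400,400),interpolation=cv2.INTER_CUBIC),cv2.resize(w[110:390,130:410],(400,400))]))
go((.627,-.315,.2045),3.1416-.071)
```

```text
60.74298977851868 [ 0.1     0.0458 -3.693 ] [ 0.0299 -0.0022  0.0249]
side red [(array([272.8333, 151.4167]), np.int32(12), array([ 0.6409, -0.1167,  0.21  ]))]
wrist red [(array([323.9871, 239.4679]), np.int32(389), array([ 0.6423, -0.1111,  0.21  ]))]
go [ 0.0034 -0.3577 -0.0007] yaw -0.0002 pos [ 0.6414 -0.1367  0.2042] psi 3.0703 t 21.5
```

There is no contact, and the red end now shows on the far side of the fin, so the eye is threaded. I'll slide on, lower it onto the rod and release.

send_rows(
  increments=[
    {"dx":0,"dy":-0.03,"dz":0,"yaw":0,"claw":1},
    {"dx":0,"dy":-0.07,"dz":0,"yaw":0,"claw":1},
    {"dx":0.001,"dy":-0.12,"dz":0,"yaw":0,"claw":1},
    {"dx":0.001,"dy":-0.17,"dz":0,"yaw":0,"claw":1},
    {"dx":0.002,"dy":-0.22,"dz":0,"yaw":0,"claw":1},
    {"dx":0.002,"dy":-0.27,"dz":0,"yaw":0,"claw":1},
    {"dx":0.003,"dy":-0.31,"dz":0,"yaw":0,"claw":1},
    {"dx":0.003,"dy":-0.335,"dz":0,"yaw":0,"claw":1},
    {"dx":0.003,"dy":-0.345,"dz":0,"yaw":0,"claw":1},
    {"dx":0.003,"dy":-0.345,"dz":0,"yaw":0,"claw":1},
    {"dx":0.003,"dy":-0.345,"dz":0.008,"yaw":0,"claw":1},
    {"dx":0.003,"dy":-0.345,"dz":0.014,"yaw":0,"claw":1},
    {"dx":0.003,"dy":-0.345,"dz":0.017,"yaw":0,"claw":1},
    {"dx":0.003,"dy":-0.345,"dz":0.017,"yaw":0,"claw":1},
  ],
)

```text
time: 23.25
tool_pos: [0.6276, -0.3085, 0.1956]
tool_rot: [-0.0, 0.036, 0.999, 0.0]
contact_force: [-0.5, -0.7, -3.7]
gripper_width: 0.079
grasp_force: 60.8
```

Run:
```python
from car import *
s=manip.state();print(s["contact_force"],s["ft_torque"],s["tool_pos"])
w,cw=grab("wrist","w10")
cv2.imwrite("pics/m10.png",w)
```

```text
[-0.457  -0.7034 -3.732 ] [-0.0454  0.0252 -0.0232] [ 0.6276 -0.3085  0.1956]
```

send_rows(
  increments=[
    {"dx":0,"dy":0,"dz":0.003,"yaw":0,"claw":1},
    {"dx":0,"dy":0,"dz":0.005,"yaw":0,"claw":1},
  ],
)

```text
time: 23.55
tool_pos: [0.628, -0.309, 0.1949]
tool_rot: [0.001, 0.036, 0.999, -0.0]
contact_force: [-2.5, 1.9, 2.6]
gripper_width: 0.081
grasp_force: 61.9
```

The weight is on the rod (−3.7 to +2.6 N). I'll release gently and rise.

send_rows(
  increments=[
    {"dx":0,"dy":0,"dz":0,"yaw":0,"claw":0},
    {"dx":0,"dy":0,"dz":0,"yaw":0,"claw":-0.3},
    {"dx":0,"dy":0,"dz":0,"yaw":0,"claw":-0.3},
    {"dx":0,"dy":0,"dz":0,"yaw":0,"claw":-0.3},
    {"dx":0,"dy":0,"dz":-0.03,"yaw":0,"claw":-0.3},
    {"dx":0,"dy":0,"dz":-0.08,"yaw":0,"claw":-0.3},
    {"dx":0,"dy":0,"dz":-0.15,"yaw":0,"claw":-0.3},
    {"dx":0,"dy":0,"dz":-0.25,"yaw":0,"claw":-1},
    {"dx":0,"dy":0,"dz":-0.3,"yaw":0,"claw":-1},
    {"dx":0,"dy":0,"dz":-0.3,"yaw":0,"claw":-1},
  ],
)

```text
time: 24.8
tool_pos: [0.6287, -0.3094, 0.3482]
tool_rot: [0.003, 0.036, 0.999, -0.002]
contact_force: [0.2, 0.6, 0.2]
gripper_width: 0.998
grasp_force: 0.0
```

Run:
```python
from car import *
w,cw=grab("wrist","w11");b,cs=grab("side","s11");t,ct=grab("top","t11")
for n,i,k in(("w",w,cw),("s",b,cs),("t",t,ct)):
    print(n,[(r["ctr"],r["yaw"],r["size"]) for r in carrier(i,k,"yellow",.14,60)],"blue",[(r["org"],r["org_dot"],r["yaw"]) for r in carrier(i,k,"blue",0,60)])
go((.4293,-.1722,.30),3.1416+.135)
```

```text
w [(array([ 0.7025, -0.3139]), np.float32(3.0721803), [0.04342852532863617, 0.08234948664903641])] blue [(array([ 0.4295, -0.1731]), array([ 0.4296, -0.1727]), np.float32(0.13919222))]
s [] blue [(array([ 0.429 , -0.1729]), array([ 0.4308, -0.1746]), np.float32(0.13028291))]
t [] blue [(array([0.7505, 0.4041]), array([0.7489, 0.3976]), np.float32(-2.0769184)), (array([ 0.4291, -0.1717]), array([ 0.4292, -0.1717]), np.float32(0.13366991))]
go [0.414  0.2436 0.0842] yaw -0.1376 pos [ 0.6272 -0.3085  0.3414] psi 3.0703 t 24.95
```

Yellow hangs in line (glass centre (.7025,-.314), yaw −.07). Blue is unmoved at (.4294,-.1723) and yaw .136, confirmed by all three cameras, so I'll fetch it.

send_rows(
  increments=[
    {"dx":0.1,"dy":0.06,"dz":0,"yaw":-0.03,"claw":-1},
    {"dx":0.2,"dy":0.12,"dz":0,"yaw":-0.07,"claw":-1},
    {"dx":0.3,"dy":0.18,"dz":0,"yaw":-0.138,"claw":-1},
    {"dx":0.38,"dy":0.225,"dz":0.05,"yaw":-0.138,"claw":-1},
    {"dx":0.414,"dy":0.244,"dz":0.12,"yaw":-0.138,"claw":-1},
    {"dx":0.414,"dy":0.244,"dz":0.22,"yaw":-0.138,"claw":-1},
    {"dx":0.414,"dy":0.244,"dz":0.32,"yaw":-0.138,"claw":-1},
    {"dx":0.414,"dy":0.244,"dz":0.41,"yaw":-0.138,"claw":-1},
    {"dx":0.414,"dy":0.244,"dz":0.48,"yaw":-0.138,"claw":-1},
    {"dx":0.414,"dy":0.244,"dz":0.53,"yaw":-0.138,"claw":-1},
    {"dx":0.414,"dy":0.244,"dz":0.56,"yaw":-0.138,"claw":-1},
    {"dx":0.414,"dy":0.244,"dz":0.58,"yaw":-0.138,"claw":-1},
    {"dx":0.414,"dy":0.244,"dz":0.58,"yaw":-0.138,"claw":-1},
    {"dx":0.414,"dy":0.244,"dz":0.58,"yaw":-0.138,"claw":1},
    {"dx":0.414,"dy":0.244,"dz":0.58,"yaw":-0.138,"claw":1},
    {"dx":0.414,"dy":0.244,"dz":0.58,"yaw":-0.138,"claw":1},
    {"dx":0.414,"dy":0.244,"dz":0.58,"yaw":-0.138,"claw":1},
    {"dx":0.414,"dy":0.244,"dz":0.58,"yaw":-0.138,"claw":1},
    {"dx":0.414,"dy":0.244,"dz":0.58,"yaw":-0.138,"claw":1},
  ],
)

```text
time: 27.32
tool_pos: [0.4302, -0.1727, 0.0537]
tool_rot: [0.0, -0.068, 0.998, -0.0]
contact_force: [0.7, -1.6, 1.4]
gripper_width: 0.081
grasp_force: 61.0
```

Run:
```python
from car import *
b,cs=grab("side","s12");print([(r["org"],r["org_dot"],r["yaw"]) for r in carrier(b,cs,"blue",0,60)])
go((.4856,.2327,.2),3.1416+.016)
```

```text
[(array([ 0.429 , -0.1732]), array([ 0.4303, -0.1751]), np.float32(0.12918854))]
go [-0.2196  0.7881 -0.2931] yaw 0.0798 pos [ 0.4302 -0.1727  0.0537] psi -3.0059 t 27.375
```

Blue is gripped, with the TCP 53.7 mm above the underside. Carrying it to the bed.

send_rows(
  increments=[
    {"dx":0,"dy":0,"dz":-0.08,"yaw":0,"claw":1},
    {"dx":0,"dy":0,"dz":-0.18,"yaw":0,"claw":1},
    {"dx":0,"dy":0,"dz":-0.26,"yaw":0,"claw":1},
    {"dx":-0.02,"dy":0.08,"dz":-0.29,"yaw":0,"claw":1},
    {"dx":-0.04,"dy":0.18,"dz":-0.29,"yaw":0,"claw":1},
    {"dx":-0.06,"dy":0.28,"dz":-0.29,"yaw":0.02,"claw":1},
    {"dx":-0.08,"dy":0.38,"dz":-0.29,"yaw":0.05,"claw":1},
    {"dx":-0.1,"dy":0.48,"dz":-0.29,"yaw":0.08,"claw":1},
    {"dx":-0.12,"dy":0.58,"dz":-0.29,"yaw":0.08,"claw":1},
    {"dx":-0.14,"dy":0.68,"dz":-0.29,"yaw":0.08,"claw":1},
    {"dx":-0.16,"dy":0.76,"dz":-0.29,"yaw":0.08,"claw":1},
    {"dx":-0.169,"dy":0.798,"dz":-0.29,"yaw":0.08,"claw":1},
    {"dx":-0.169,"dy":0.798,"dz":-0.29,"yaw":0.08,"claw":1},
    {"dx":-0.169,"dy":0.798,"dz":-0.22,"yaw":0.08,"claw":1},
    {"dx":-0.169,"dy":0.798,"dz":-0.15,"yaw":0.08,"claw":1},
    {"dx":-0.169,"dy":0.798,"dz":-0.1,"yaw":0.08,"claw":1},
    {"dx":-0.169,"dy":0.798,"dz":-0.07,"yaw":0.08,"claw":1},
    {"dx":-0.169,"dy":0.798,"dz":-0.058,"yaw":0.08,"claw":1},
    {"dx":-0.169,"dy":0.798,"dz":-0.058,"yaw":0.08,"claw":1},
  ],
)

```text
time: 29.75
tool_pos: [0.4599, 0.2342, 0.0827]
tool_rot: [0.0, -0.008, 1.0, -0.0]
contact_force: [-0.6, 0.9, -5.6]
gripper_width: 0.083
grasp_force: 60.0
```

Run:
```python
from car import *
b,cs=grab("side","s13");s=manip.state();print(s["contact_force"],s["grasp_force"])
print([(r["org"],r["dot"],r["org_dot"],r["yaw"],r["ctr"]) for r in carrier(b,cs,"blue",s["tool_pos"][2]-.0537,60)])
go((.5328,.2342,.0805),3.1416+.016)
```

```text
[ 0.8148 -0.056  -5.2545] 60.00718653202057
[(array([0.4587, 0.2353]), array([0.5578, 0.2342]), array([0.4598, 0.2357]), np.float32(-0.015241831), array([0.5352, 0.2341]))]
go [-0.1448 -0.0027  0.0059] yaw -0.0004 pos [0.4604 0.2344 0.0833] psi -3.1261 t 29.8
```

send_rows(
  increments=[
    {"dx":0,"dy":0,"dz":0.005,"yaw":0,"claw":1},
    {"dx":-0.03,"dy":-0.001,"dz":0.005,"yaw":0,"claw":1},
    {"dx":-0.06,"dy":-0.001,"dz":0.005,"yaw":0,"claw":1},
    {"dx":-0.09,"dy":-0.002,"dz":0.005,"yaw":0,"claw":1},
    {"dx":-0.115,"dy":-0.003,"dz":0.005,"yaw":0,"claw":1},
    {"dx":-0.135,"dy":-0.003,"dz":0.005,"yaw":0,"claw":1},
    {"dx":-0.145,"dy":-0.003,"dz":0.005,"yaw":0,"claw":1},
    {"dx":-0.145,"dy":-0.003,"dz":0.008,"yaw":0,"claw":1},
    {"dx":-0.145,"dy":-0.003,"dz":0.009,"yaw":0,"claw":1},
  ],
)

```text
time: 30.92
tool_pos: [0.5327, 0.2341, 0.0787]
tool_rot: [0.001, -0.008, 1.0, 0.0]
contact_force: [1.2, -0.5, -1.9]
gripper_width: 0.079
grasp_force: 60.7
```

Run:
```python
from car import *
b,cs=grab("side","s14");s=manip.state();print(s["contact_force"],s["tool_pos"],psi(s))
print([(r["org"],r["dot"],r["org_dot"],r["yaw"],r["ctr"]) for r in carrier(b,cs,"blue",.025,60)])
```

```text
[ 1.4974 -1.7937 -1.1442] [0.5327 0.2341 0.0788] -3.1256996663363146
[(array([0.5324, 0.235 ]), array([0.6311, 0.2338]), array([0.5331, 0.2352]), np.float32(-0.014512041), array([0.6089, 0.2339]))]
```

send_rows(
  increments=[
    {"dx":0,"dy":0,"dz":0.002,"yaw":0,"claw":1},
    {"dx":0,"dy":0,"dz":0.002,"yaw":0,"claw":-1},
    {"dx":0,"dy":0,"dz":0.002,"yaw":0,"claw":-1},
    {"dx":0,"dy":0,"dz":0.002,"yaw":0,"claw":-1},
    {"dx":0,"dy":0,"dz":0.002,"yaw":0,"claw":-1},
    {"dx":0,"dy":0,"dz":-0.05,"yaw":0,"claw":-1},
    {"dx":0.02,"dy":0,"dz":-0.12,"yaw":0,"claw":-1},
    {"dx":0.04,"dy":0,"dz":-0.22,"yaw":0,"claw":-1},
    {"dx":0.04,"dy":0,"dz":-0.26,"yaw":0,"claw":-1},
    {"dx":0.04,"dy":0,"dz":-0.26,"yaw":0,"claw":-1},
  ],
)

```text
time: 32.22
tool_pos: [0.5132, 0.234, 0.2094]
tool_rot: [0.002, -0.008, 1.0, 0.0]
contact_force: [0.7, -0.4, -0.8]
gripper_width: 0.995
grasp_force: 0.0
```

Run:
```python
from car import *
b,cs=grab("side","s15");a,c=grab("wrist","w15")
print([(r["org"],r["dot"],r["org_dot"],r["yaw"],r["ctr"]) for r in carrier(b,cs,"blue",.025,60)])
p=proj(c,(.63,.235,.035));q=proj(c,(.63,.235,.046));print(p,q)
u,v=p.round().astype(int);g=cv2.cvtColor(a,cv2.COLOR_BGR2HSV)
for r in g[v-14:v+15,u-16:u+17]: print("".join("#" if x[2]<70 else "W" if x[1]<70 and x[2]>140 else "B" if 100<x[0]<130 and x[1]>110 else "b" if 8<x[0]<=24 and x[1]>70 else "." for x in r))
go((.535,.0845,.012),3.1416+.016)
```

```text
[(array([0.5327, 0.2349]), array([0.6315, 0.234 ]), array([0.5335, 0.2354]), np.float32(-0.014511943), array([0.6092, 0.2337]))]
[279.1935 273.6527] [279.1734 277.99  ]
BBBBBBBBBBBBWWWWWWWWWWWBBBBBBBBBB
BBBBBBBBBBBBWWWWWWWWWWWBBBBBBBBBB
BBBBBBBBBBBBWWWWWWWWWWWBBBBBBBBBB
BBBBBBBBBBBBWWWWWWWWWWWBBBBBBBBBB
BBBBBBBBBBBBWWWWWWWWWWWBBBBBBBBBB
.BBBBBBBBBBBWWWWWWWWWWWBBBBBBBBBB
.BBBBBBBBBBBBWWWWWWWWWBBBBBBBBBBB
.BBBBBBBBBBBBBBB...BBBBBBBBBBBBBB
.BBBBBBBBBBBB..WWWWW..BBBBBBBBBBB
BBBBBBBBBBB..WWWWWWWWW.BBBBBBBBBB
BBBBBBBBBBB.WWWWWWWWWWWWBBBBBBBBB
BBBBBBBBBB.WWWW....WWWWW.BBBBBBBB
BBBBBBBBBBWWWW..##..WWWWWBBBBBBBB
BBBBBBBBB.WWWW.#####.WWWWBBBBBBBB
BBBBBBBBB.WWWW.#####.WWWWBBBBBBBB
BBBBBBBBBBWWWW.#####.WWWWBBBBBBBB
BBBBBBBBBBWWWWW.###.WWWWWBBBBBBBB
BBBBBBBBBB.WWWW.bb.WWWWW.BBBBBBBB
BBBBBBBBBBBWWWWWbbWWWWW.BBBBBBBBB
BBBBBBBBBBBBWWWWbbWWWW.BBBBBBBBBB
BBBBBBBBBBBBBBW.bb.WW.BBBBBBBBBBB
BBBBBBBBBBBBBBB.bb.BBBBBBBBBBBBBB
BBBBBBBBBBBBBBB.bb.BBBBBBBBBBBBBB
BBBBBBBBBBBBBBB.bb.BBBBBBBBBBBBBB
BBBBBBBBBBBBBBB.bb.BBBBBBBBBBBBBB
BBBBBBBBBBBBBBB.bb.BBBBBBBBBBBBBB
BBBBBBBBBBBBBBB.bb.BBBBBBBBBBBBBB
BBBBBBBBBBBBBBB.bb.BBBBBBBBBBBBBB
BBBBBBBBBBBBBB.bbbb.BBBBBBBBBBBBB
go [-0.0434 -0.2983  0.3876] yaw -0.0003 pos [0.5115 0.2334 0.2057] psi -3.126 t 32.325
```

The dot is at wrist (280,274) and the bit tip at (279.6,277), so the error is about 1 mm. Pressing start.

send_rows(
  increments=[
    {"dx":0,"dy":-0.05,"dz":0,"yaw":0,"claw":1},
    {"dx":-0.01,"dy":-0.15,"dz":0,"yaw":0,"claw":1},
    {"dx":-0.02,"dy":-0.25,"dz":0,"yaw":0,"claw":1},
    {"dx":-0.043,"dy":-0.298,"dz":0.05,"yaw":0,"claw":1},
    {"dx":-0.043,"dy":-0.298,"dz":0.15,"yaw":0,"claw":1},
    {"dx":-0.043,"dy":-0.298,"dz":0.25,"yaw":0,"claw":1},
    {"dx":-0.043,"dy":-0.298,"dz":0.33,"yaw":0,"claw":1},
    {"dx":-0.043,"dy":-0.298,"dz":0.37,"yaw":0,"claw":1},
    {"dx":-0.043,"dy":-0.298,"dz":0.39,"yaw":0,"claw":1},
    {"dx":-0.043,"dy":-0.298,"dz":0.4,"yaw":0,"claw":1},
    {"dx":-0.043,"dy":-0.298,"dz":0.405,"yaw":0,"claw":1},
    {"dx":-0.043,"dy":-0.298,"dz":0.405,"yaw":0,"claw":1},
  ],
)

```text
time: 33.83
tool_pos: [0.5368, 0.0852, 0.0063]
tool_rot: [0.001, -0.008, 1.0, 0.0]
contact_force: [-0.4, 0.2, 0.0]
gripper_width: -0.002
grasp_force: 0.0
```

send_rows(
  increments=[
    {"dx":0,"dy":0,"dz":0.003,"yaw":0,"claw":1},
    {"dx":0,"dy":0,"dz":0.006,"yaw":0,"claw":1},
    {"dx":0,"dy":0,"dz":0.006,"yaw":0,"claw":1},
  ],
)

```text
time: 34.2
tool_pos: [0.5368, 0.0851, 0.0029]
tool_rot: [0.001, -0.008, 1.0, 0.0]
contact_force: [1.6, 0.0, 1.7]
gripper_width: 0.001
grasp_force: 1.0
```

send_rows(
  increments=[
    {"dx":0,"dy":0,"dz":0.004,"yaw":0,"claw":1},
    {"dx":0,"dy":0,"dz":0.008,"yaw":0,"claw":1},
    {"dx":0,"dy":0,"dz":0.011,"yaw":0,"claw":1},
    {"dx":0,"dy":0,"dz":0.011,"yaw":0,"claw":1},
    {"dx":0,"dy":0,"dz":0.011,"yaw":0,"claw":1},
  ],
)

```text
time: 34.83
tool_pos: [0.5369, 0.0852, -0.0011]
tool_rot: [0.0, -0.008, 1.0, -0.0]
contact_force: [-2.9, -0.7, 13.2]
gripper_width: 0.001
grasp_force: 6.5
```

The button is bottomed again (13 N, same depth). I'll rise, open and check blue.

send_rows(
  increments=[
    {"dx":0,"dy":0,"dz":-0.05,"yaw":0,"claw":1},
    {"dx":0,"dy":0,"dz":-0.15,"yaw":0,"claw":1},
    {"dx":0,"dy":0,"dz":-0.25,"yaw":0,"claw":1},
    {"dx":0,"dy":0,"dz":-0.35,"yaw":0,"claw":-1},
    {"dx":0,"dy":0,"dz":-0.42,"yaw":0,"claw":-1},
    {"dx":0,"dy":0,"dz":-0.42,"yaw":0,"claw":-1},
    {"dx":0,"dy":0,"dz":-0.42,"yaw":0,"claw":-1},
  ],
)

```text
time: 35.7
tool_pos: [0.5348, 0.085, 0.2048]
tool_rot: [-0.002, -0.008, 1.0, -0.0]
contact_force: [0.5, -0.8, -0.5]
gripper_width: 0.846
grasp_force: 0.0
```

Run:
```python
from car import *
a,c=grab("wrist","w16");b,cs=grab("side","s16")
print([(r["org"],r["dot"],r["yaw"]) for r in carrier(b,cs,"blue",.025,60)])
for n,i,k in(("w",a,c),("s",b,cs)): print(n,[(r["ctr"],r["yaw"],r["size"]) for r in carrier(i,k,"yellow",.14,40)])
go((.533,.234,.0795),3.1416+.016)
```

```text
[(array([0.4956, 0.249 ]), array([0.5947, 0.2438]), np.float32(-0.047837894))]
w []
s []
go [-0.0028  0.298   0.249 ] yaw -0.0002 pos [0.5345 0.085  0.204 ] psi -3.1259 t 35.8
```

Blue was knocked about 37 mm aside, now near (.496,.249). I can't tell whether that happened before the press, so I'll re-align it and press again.

Run:
```python
from car import *
a,c=load("w16");t,ct=grab("top","t16")
print([(r["org"],r["dot"],r["yaw"],r["size"],r["area"]) for r in carrier(a,c,"blue",.025,60)])
print([(r["org"],r["dot"],r["yaw"],r["size"],r["area"]) for r in carrier(t,ct,"blue",.025,60)])
go((.48,.247,.26),3.1416)
```

```text
[(array([0.4965, 0.2503]), array([0.5941, 0.2461]), np.float32(-0.043104663), [0.04552716761827469, 0.0844329297542572], np.int32(2031))]
[(array([0.7433, 0.3992]), array([0.6953, 0.3064]), np.float32(-2.0614815), [0.04096021130681038, 0.08994513005018234], np.int32(309))]
go [ 0.1047  0.3256 -0.1112] yaw 0.0105 pos [0.5346 0.085  0.2042] psi -3.1259 t 35.85
```

send_rows(
  increments=[
    {"dx":0.02,"dy":0.1,"dz":0,"yaw":0,"claw":-1},
    {"dx":0.05,"dy":0.2,"dz":0,"yaw":0.02,"claw":-1},
    {"dx":0.071,"dy":0.3,"dz":0,"yaw":0.039,"claw":-1},
    {"dx":0.071,"dy":0.332,"dz":0.0,"yaw":0.039,"claw":-1},
    {"dx":0.071,"dy":0.332,"dz":0.06,"yaw":0.039,"claw":-1},
    {"dx":0.071,"dy":0.332,"dz":0.13,"yaw":0.039,"claw":-1},
    {"dx":0.071,"dy":0.332,"dz":0.2,"yaw":0.039,"claw":-1},
    {"dx":0.071,"dy":0.332,"dz":0.235,"yaw":0.039,"claw":-1},
    {"dx":0.071,"dy":0.332,"dz":0.249,"yaw":0.039,"claw":-1},
    {"dx":0.071,"dy":0.332,"dz":0.249,"yaw":0.039,"claw":-1},
    {"dx":0.071,"dy":0.332,"dz":0.249,"yaw":0.039,"claw":1},
    {"dx":0.071,"dy":0.332,"dz":0.249,"yaw":0.039,"claw":1},
    {"dx":0.071,"dy":0.332,"dz":0.249,"yaw":0.039,"claw":1},
    {"dx":0.071,"dy":0.332,"dz":0.249,"yaw":0.039,"claw":1},
    {"dx":0.071,"dy":0.332,"dz":0.249,"yaw":0.039,"claw":1},
    {"dx":0.071,"dy":0.332,"dz":0.249,"yaw":0.039,"claw":1},
  ],
)

```text
time: 37.85
tool_pos: [0.4981, 0.2507, 0.0827]
tool_rot: [0.0, 0.021, 1.0, 0.0]
contact_force: [-0.0, 1.4, 0.8]
gripper_width: 0.076
grasp_force: 61.5
```

Run:
```python
from car import *
b,cs=grab("side","s17");print([(r["org"],r["dot"],r["yaw"]) for r in carrier(b,cs,"blue",.025,60)])
go((.5328,.2342,.081),3.1416+.016)
```

```text
[(array([0.4957, 0.2501]), array([0.5945, 0.2445]), np.float32(-0.0477092))]
go [-0.0707 -0.0301  0.0034] yaw -0.0392 pos [0.4981 0.2508 0.0827] psi 3.0988 t 37.9
```

send_rows(
  increments=[
    {"dx":0,"dy":0,"dz":-0.005,"yaw":0,"claw":1},
    {"dx":-0.01,"dy":-0.01,"dz":-0.005,"yaw":-0.02,"claw":1},
    {"dx":-0.03,"dy":-0.02,"dz":-0.005,"yaw":-0.039,"claw":1},
    {"dx":-0.05,"dy":-0.029,"dz":-0.005,"yaw":-0.039,"claw":1},
    {"dx":-0.065,"dy":-0.029,"dz":-0.005,"yaw":-0.039,"claw":1},
    {"dx":-0.073,"dy":-0.029,"dz":-0.005,"yaw":-0.039,"claw":1},
    {"dx":-0.073,"dy":-0.029,"dz":-0.002,"yaw":-0.039,"claw":1},
    {"dx":-0.073,"dy":-0.029,"dz":0.001,"yaw":-0.039,"claw":1},
    {"dx":-0.073,"dy":-0.029,"dz":0.001,"yaw":-0.039,"claw":1},
  ],
)

```text
time: 39.02
tool_pos: [0.5337, 0.2346, 0.0827]
tool_rot: [0.0, -0.008, 1.0, 0.0]
contact_force: [-3.0, -1.2, 1.1]
gripper_width: 0.078
grasp_force: 61.2
```

Run:
```python
from car import *
b,cs=grab("side","s18");s=manip.state();print(s["contact_force"],s["tool_pos"],psi(s))
print([(r["org"],r["dot"],r["yaw"]) for r in carrier(b,cs,"blue",.025,60)])
```

```text
[-2.3917 -0.3402  0.2883] [0.5337 0.2346 0.0827] -3.1256927720783465
[(array([0.5327, 0.2349]), array([0.6311, 0.2334]), np.float32(-0.014511943))]
```

send_rows(
  increments=[
    {"dx":0,"dy":0,"dz":0,"yaw":0,"claw":-1},
    {"dx":0,"dy":0,"dz":0,"yaw":0,"claw":-1},
    {"dx":0,"dy":0,"dz":0,"yaw":0,"claw":-1},
    {"dx":0,"dy":0,"dz":0,"yaw":0,"claw":-1},
    {"dx":0,"dy":0,"dz":-0.05,"yaw":0,"claw":-1},
    {"dx":0.02,"dy":0,"dz":-0.12,"yaw":0,"claw":-1},
    {"dx":0.04,"dy":0,"dz":-0.22,"yaw":0,"claw":-1},
    {"dx":0.04,"dy":0,"dz":-0.25,"yaw":0,"claw":-1},
    {"dx":0.04,"dy":0,"dz":-0.25,"yaw":0,"claw":-1},
  ],
)

```text
time: 40.2
tool_pos: [0.5145, 0.2344, 0.2079]
tool_rot: [0.001, -0.008, 1.0, 0.0]
contact_force: [0.0, -0.5, -0.9]
gripper_width: 0.998
grasp_force: 0.0
```

Run:
```python
from car import *
a,c=grab("wrist","w19")
p=proj(c,(.63,.235,.035));q=proj(c,(.63,.235,.046));print(p,q)
u,v=p.round().astype(int);g=cv2.cvtColor(a,cv2.COLOR_BGR2HSV)
for r in g[v-8:v+10,u-12:u+13]: print("".join("#" if x[2]<70 else "W" if x[1]<70 and x[2]>140 else "B" if 100<x[0]<130 and x[1]>110 else "b" if 8<x[0]<=24 and x[1]>70 else "." for x in r))
go((.536,.0848,.003),3.1416+.016)
```

```text
[278.5432 271.2078] [278.5141 275.512 ]
BBBBBBBBBBBBBBBBBBBBBBBBB
BBBBBBBBBBBBBBBBBBBBBBBBB
BBBBBBBBB...W.W.W.BBBBBBB
BBBBBBBB.WWWWWWWWWWBBBBBB
BBBBBBB.WWWWWWWWWWW.BBBBB
BBBBBB.WWWW....WWWWWBBBBB
BBBBB.WWWW..##.WWWWW.BBBB
BBBBB.WWW..####.WWWWWBBBB
BBBBB.WWWW######WWWWWBBBB
BBBBB.WWWW.#####WWWWWBBBB
BBBBB.WWWW.####.WWWW.BBBB
BBBBBBWWWWW....WWWWWBBBBB
BBBBBB.WWWW.bWWWWWW.BBBBB
BBBBBBB.WWWbbWWWWW.BBBBBB
BBBBBBBB.WWbb.WWW.BBBBBBB
BBBBBBBBBB.bb..BBBBBBBBBB
BBBBBBBBBB.bb.BBBBBBBBBBB
BBBBBBBBBB.bb.BBBBBBBBBBB
go [-0.0405 -0.2991  0.4059] yaw -0.0002 pos [0.5136 0.2341 0.2059] psi -3.126 t 40.25
```

The dot is at (279.5,271) and the tip at (279,275), nearly perfect. I'll press again.

send_rows(
  increments=[
    {"dx":0,"dy":-0.08,"dz":0,"yaw":0,"claw":1},
    {"dx":-0.02,"dy":-0.18,"dz":0,"yaw":0,"claw":1},
    {"dx":-0.04,"dy":-0.28,"dz":0.03,"yaw":0,"claw":1},
    {"dx":-0.042,"dy":-0.299,"dz":0.13,"yaw":0,"claw":1},
    {"dx":-0.042,"dy":-0.299,"dz":0.24,"yaw":0,"claw":1},
    {"dx":-0.042,"dy":-0.299,"dz":0.33,"yaw":0,"claw":1},
    {"dx":-0.042,"dy":-0.299,"dz":0.38,"yaw":0,"claw":1},
    {"dx":-0.042,"dy":-0.299,"dz":0.4,"yaw":0,"claw":1},
    {"dx":-0.042,"dy":-0.299,"dz":0.405,"yaw":0,"claw":1},
    {"dx":-0.042,"dy":-0.299,"dz":0.41,"yaw":0,"claw":1},
    {"dx":-0.042,"dy":-0.299,"dz":0.415,"yaw":0,"claw":1},
    {"dx":-0.042,"dy":-0.299,"dz":0.418,"yaw":0,"claw":1},
    {"dx":-0.042,"dy":-0.299,"dz":0.421,"yaw":0,"claw":1},
    {"dx":-0.042,"dy":-0.299,"dz":0.421,"yaw":0,"claw":1},
    {"dx":-0.042,"dy":-0.299,"dz":0.421,"yaw":0,"claw":1},
  ],
)

```text
time: 42.12
tool_pos: [0.5382, 0.0851, -0.0012]
tool_rot: [0.001, -0.008, 1.0, -0.0]
contact_force: [-5.5, -0.4, 12.9]
gripper_width: 0.006
grasp_force: 6.4
```

Run:
```python
from car import *
b,cs=grab("side","s20");print([(r["org"],r["dot"],r["yaw"]) for r in carrier(b,cs,"blue",.025,60)])
```

```text
[(array([0.5327, 0.2349]), array([0.6315, 0.234 ]), np.float32(-0.014511943))]
```

The button is bottomed (12.9 N) and the side picture, taken while pressed, shows blue still under the bit. Now back to fetch it.

send_rows(
  increments=[
    {"dx":0,"dy":0,"dz":-0.05,"yaw":0,"claw":1},
    {"dx":0,"dy":0,"dz":-0.15,"yaw":0,"claw":1},
    {"dx":0,"dy":0,"dz":-0.25,"yaw":0,"claw":1},
    {"dx":0,"dy":0,"dz":-0.35,"yaw":0,"claw":-1},
    {"dx":0,"dy":0,"dz":-0.42,"yaw":0,"claw":-1},
    {"dx":0,"dy":0,"dz":-0.42,"yaw":0,"claw":-1},
  ],
)

```text
time: 42.92
tool_pos: [0.5395, 0.0851, 0.2106]
tool_rot: [0.004, -0.008, 1.0, 0.0]
contact_force: [0.9, 0.6, -0.6]
gripper_width: 0.638
grasp_force: 0.0
```

Run:
```python
from car import *
b,cs=grab("side","s21");print([(r["org"],r["dot"],r["yaw"]) for r in carrier(b,cs,"blue",.025,60)])
go((.533,.2344,.08),3.1416+.016)
```

```text
[(array([0.5327, 0.2349]), array([0.6315, 0.234 ]), np.float32(-0.014511943))]
go [0.0063 0.2988 0.2555] yaw -0.0002 pos [0.538  0.085  0.2077] psi -3.1259 t 42.975
```

send_rows(
  increments=[
    {"dx":0,"dy":0.1,"dz":0,"yaw":0,"claw":-1},
    {"dx":0,"dy":0.2,"dz":0,"yaw":0,"claw":-1},
    {"dx":0.004,"dy":0.28,"dz":0,"yaw":0,"claw":-1},
    {"dx":0.005,"dy":0.299,"dz":0.0,"yaw":0,"claw":-1},
    {"dx":0.005,"dy":0.299,"dz":0.06,"yaw":0,"claw":-1},
    {"dx":0.005,"dy":0.299,"dz":0.13,"yaw":0,"claw":-1},
    {"dx":0.005,"dy":0.299,"dz":0.2,"yaw":0,"claw":-1},
    {"dx":0.005,"dy":0.299,"dz":0.24,"yaw":0,"claw":-1},
    {"dx":0.005,"dy":0.299,"dz":0.252,"yaw":0,"claw":-1},
    {"dx":0.005,"dy":0.299,"dz":0.252,"yaw":0,"claw":-1},
    {"dx":0.005,"dy":0.299,"dz":0.252,"yaw":0,"claw":1},
    {"dx":0.005,"dy":0.299,"dz":0.252,"yaw":0,"claw":1},
    {"dx":0.005,"dy":0.299,"dz":0.252,"yaw":0,"claw":1},
    {"dx":0.005,"dy":0.299,"dz":0.252,"yaw":0,"claw":1},
    {"dx":0.005,"dy":0.299,"dz":0.252,"yaw":0,"claw":1},
    {"dx":0.005,"dy":0.299,"dz":0.252,"yaw":0,"claw":1},
  ],
)

```text
time: 44.98
tool_pos: [0.5325, 0.2347, 0.0807]
tool_rot: [0.0, -0.008, 1.0, 0.0]
contact_force: [-0.0, 1.0, 2.1]
gripper_width: 0.081
grasp_force: 61.2
```

Run:
```python
from h import *
go((.459,.2344,.0845),3.1416+.016)
go((.6475,-.035,.21),3.1416-.073)
```

```text
go [ 0.1469  0.0017 -0.0078] yaw -0.0002 pos [0.5325 0.2347 0.0807] psi -3.1258 t 44.975
go [-0.2217 -0.5429 -0.2588] yaw 0.0592 pos [0.5325 0.2347 0.0807] psi -3.1258 t 44.975
```

Gripped, with the TCP 55.7 mm above the underside. I'll take the same way out and over to the rod.

send_rows(
  increments=[
    {"dx":0,"dy":0,"dz":-0.006,"yaw":0,"claw":1},
    {"dx":0.03,"dy":0,"dz":-0.008,"yaw":0,"claw":1},
    {"dx":0.07,"dy":0,"dz":-0.008,"yaw":0,"claw":1},
    {"dx":0.12,"dy":0,"dz":-0.008,"yaw":0,"claw":1},
    {"dx":0.15,"dy":0,"dz":-0.008,"yaw":0,"claw":1},
    {"dx":0.15,"dy":0,"dz":-0.05,"yaw":0,"claw":1},
    {"dx":0.15,"dy":0,"dz":-0.13,"yaw":0,"claw":1},
    {"dx":0.15,"dy":-0.04,"dz":-0.2,"yaw":0,"claw":1},
    {"dx":0.15,"dy":-0.1,"dz":-0.25,"yaw":0,"claw":1},
    {"dx":0.15,"dy":-0.18,"dz":-0.259,"yaw":0.03,"claw":1},
    {"dx":0.13,"dy":-0.27,"dz":-0.259,"yaw":0.059,"claw":1},
    {"dx":0.06,"dy":-0.36,"dz":-0.259,"yaw":0.059,"claw":1},
    {"dx":-0.02,"dy":-0.43,"dz":-0.259,"yaw":0.059,"claw":1},
    {"dx":-0.11,"dy":-0.48,"dz":-0.259,"yaw":0.059,"claw":1},
    {"dx":-0.18,"dy":-0.52,"dz":-0.259,"yaw":0.059,"claw":1},
    {"dx":-0.215,"dy":-0.54,"dz":-0.259,"yaw":0.059,"claw":1},
    {"dx":-0.222,"dy":-0.543,"dz":-0.259,"yaw":0.059,"claw":1},
    {"dx":-0.222,"dy":-0.543,"dz":-0.259,"yaw":0.059,"claw":1},
  ],
)

```text
time: 47.22
tool_pos: [0.6466, -0.0348, 0.2092]
tool_rot: [-0.001, 0.036, 0.999, 0.0]
contact_force: [-0.8, -0.3, -5.4]
gripper_width: 0.079
grasp_force: 60.2
```

Run:
```python
from car import *
s=manip.state();print(s["grasp_force"],s["contact_force"])
b,cs=grab("side","s22");w,cw=grab("wrist","w22")
z=s["tool_pos"][2]-.0557
print(z,[(r["org"],r["dot"],r["yaw"]) for r in carrier(b,cs,"blue",z,60)])
red=[(ce,n,at(cw,ce,.21)) for ce,n,p in blobs(w,(0,130,90),(8,255,255),4)];print("wrist red",[r for r in red if np.linalg.norm(r[2][:2]-[.64,-.113])<.06])
go((.6475,-.035,.205),3.1416-.073)
```

```text
60.18875241279602 [-0.761  -0.2735 -5.4084]
0.1534905941154018 [(array([ 0.6451, -0.0314]), array([ 0.7444, -0.044 ]), np.float32(-0.12617573))]
wrist red [(array([156.1235, 238.5944]), np.int32(429), array([ 0.6422, -0.1123,  0.21  ]))]
go [-0.002  -0.0008  0.0094] yaw 0.0006 pos [ 0.6466 -0.0345  0.2097] psi 3.0695 t 47.325
```

send_rows(
  increments=[
    {"dx":-0.002,"dy":-0.001,"dz":0.01,"yaw":0,"claw":1},
    {"dx":-0.002,"dy":-0.001,"dz":0.01,"yaw":0,"claw":1},
    {"dx":-0.002,"dy":-0.04,"dz":0.01,"yaw":0,"claw":1},
    {"dx":-0.002,"dy":-0.08,"dz":0.01,"yaw":0,"claw":1},
    {"dx":-0.002,"dy":-0.11,"dz":0.01,"yaw":0,"claw":1},
    {"dx":-0.002,"dy":-0.13,"dz":0.01,"yaw":0,"claw":1},
    {"dx":-0.002,"dy":-0.15,"dz":0.01,"yaw":0,"claw":1},
    {"dx":-0.002,"dy":-0.17,"dz":0.01,"yaw":0,"claw":1},
    {"dx":-0.002,"dy":-0.19,"dz":0.01,"yaw":0,"claw":1},
    {"dx":-0.002,"dy":-0.21,"dz":0.01,"yaw":0,"claw":1},
    {"dx":-0.002,"dy":-0.21,"dz":0.01,"yaw":0,"claw":1},
  ],
)

```text
time: 48.7
tool_pos: [0.6408, -0.1408, 0.2048]
tool_rot: [0.0, 0.037, 0.999, 0.0]
contact_force: [-1.2, 0.0, -5.7]
gripper_width: 0.073
grasp_force: 60.2
```

Run:
```python
from car import *
s=manip.state();print(s["contact_force"],s["ft_torque"])
w,cw=grab("wrist","w23")
red=[(ce,n,at(cw,ce,.21)) for ce,n,p in blobs(w,(0,130,90),(8,255,255),4)];print("wrist red",[r for r in red if np.linalg.norm(r[2][:2]-[.64,-.113])<.06])
go((.635,-.21,.205),3.1416-.073)
```

```text
[-1.2296  0.0363 -5.6754] [ 0.0139 -0.0446  0.0044]
wrist red [(array([329.3947, 239.4237]), np.int32(380), array([ 0.6421, -0.1111,  0.21  ]))]
go [ 0.0013 -0.14   -0.0005] yaw -0.0002 pos [ 0.6408 -0.1403  0.2048] psi 3.0683 t 48.75
```

Threaded without contact. I'll slide on and lower.

send_rows(
  increments=[
    {"dx":0,"dy":-0.03,"dz":0,"yaw":0,"claw":1},
    {"dx":0,"dy":-0.06,"dz":0,"yaw":0,"claw":1},
    {"dx":0.001,"dy":-0.09,"dz":0,"yaw":0,"claw":1},
    {"dx":0.001,"dy":-0.12,"dz":0,"yaw":0,"claw":1},
    {"dx":0.001,"dy":-0.135,"dz":0,"yaw":0,"claw":1},
    {"dx":0.001,"dy":-0.135,"dz":0.006,"yaw":0,"claw":1},
    {"dx":0.001,"dy":-0.135,"dz":0.012,"yaw":0,"claw":1},
    {"dx":0.001,"dy":-0.135,"dz":0.018,"yaw":0,"claw":1},
    {"dx":0.001,"dy":-0.135,"dz":0.02,"yaw":0,"claw":1},
  ],
)

```text
time: 49.88
tool_pos: [0.6355, -0.2068, 0.1955]
tool_rot: [0.0, 0.036, 0.999, 0.0]
contact_force: [-2.4, 1.8, -0.5]
gripper_width: 0.085
grasp_force: 60.9
```

send_rows(
  increments=[
    {"dx":0,"dy":0,"dz":0.001,"yaw":0,"claw":1},
    {"dx":0,"dy":0,"dz":0.001,"yaw":0,"claw":1},
  ],
)

```text
time: 50.12
tool_pos: [0.6356, -0.2069, 0.1954]
tool_rot: [0.0, 0.036, 0.999, 0.0]
contact_force: [-3.7, 2.7, 1.3]
gripper_width: 0.082
grasp_force: 61.2
```

send_rows(
  increments=[
    {"dx":0,"dy":0,"dz":0,"yaw":0,"claw":0.2},
    {"dx":0,"dy":0,"dz":0,"yaw":0,"claw":0},
    {"dx":0,"dy":0,"dz":0,"yaw":0,"claw":0},
    {"dx":0,"dy":0,"dz":0,"yaw":0,"claw":0},
    {"dx":0,"dy":0,"dz":-0.03,"yaw":0,"claw":0},
    {"dx":0,"dy":0,"dz":-0.08,"yaw":0,"claw":0},
    {"dx":0,"dy":0,"dz":-0.15,"yaw":0,"claw":0},
    {"dx":0,"dy":0,"dz":-0.25,"yaw":0,"claw":0},
    {"dx":0.1,"dy":0.1,"dz":-0.3,"yaw":0,"claw":0},
    {"dx":0.2,"dy":0.2,"dz":-0.3,"yaw":0,"claw":0},
    {"dx":0.2,"dy":0.2,"dz":-0.3,"yaw":0,"claw":0},
    {"dx":0.2,"dy":0.2,"dz":-0.3,"yaw":0,"claw":0},
    {"dx":0.2,"dy":0.2,"dz":-0.3,"yaw":0,"claw":0},
    {"dx":0.2,"dy":0.2,"dz":-0.3,"yaw":0,"claw":0},
    {"dx":0.2,"dy":0.2,"dz":-0.3,"yaw":0,"claw":0},
    {"dx":0.2,"dy":0.2,"dz":-0.3,"yaw":0,"claw":0},
  ],
)

```text
time: 52.12
tool_pos: [0.5431, -0.1007, 0.3439]
tool_rot: [-0.0, 0.037, 0.999, 0.0]
contact_force: [0.2, -0.8, 0.4]
gripper_width: 0.5
grasp_force: 0.0
```

Run:
```python
from car import *
w,cw=grab("wrist","w24");b,cs=grab("side","s24");t,ct=grab("top","t24")
for n,i,k in(("w",w,cw),("s",b,cs),("t",t,ct)):
    for col in COL: print(n,col,[(r["ctr"],r["yaw"],r["size"]) for r in carrier(i,k,col,.14,60)])
cv2.imwrite("pics/m24.png",np.hstack([cv2.resize(w,(400,300)),cv2.resize(b[60:270,200:480],(400,300))]))
print(manip.state()["time"],manip.state()["contact_force"])
```

```text
w yellow []
w blue []
s yellow []
s blue []
t yellow [(array([ 0.7023, -0.3133]), np.float32(-0.07487051), [0.042653266340494156, 0.08394311368465424])]
t blue [(array([0.675 , 0.2986]), np.float32(-2.0681262), [0.03768002614378929, 0.08849836885929108])]
52.275 [0.2896 0.0374 0.0562]
```

View pics/m24.png

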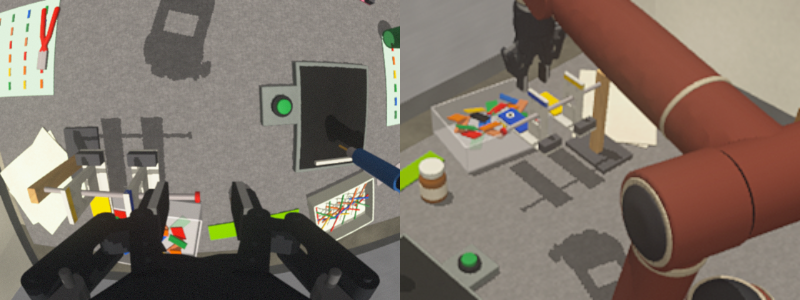

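Both carriers hang level on the rod, yellow near the post and blue midway, and the gripper is clear. Handing in.

```bash
python3 -c "
from plant import manip
print(manip.job_done())"
```

```text
the job is handed in; nothing more can be done
None
```

I drilled yellow and then blue (there was no green carrier) and hung both on the rod at rest; blue had been knocked aside around its first press, so I realigned it and pressed start again, and I handed the job in at about 52 s with no verdict returned.

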